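# Restart the oil-sample feeder after a bottle has tipped over

### The arm

A 6-joint arm with a two-finger parallel gripper is mounted at the origin on the work surface. World frame = base frame: x ahead of the robot, y to its left, z up, the work surface at z = 0. Lengths are in mm, angles in rad, forces in N, time in s.
With the tool pointing down it reaches from about 350 to 875 mm from the base axis. Payload 4.2 kg.
Tool frame: the origin (TCP) lies midway between the tips of the shut fingers; the grasp point (between the pads) lies arm.grip_depth behind it (arm.grip_depth is the distance from the TCP to the grasp point, in mm); z points along the fingers, y is the direction in which the jaws open and shut (so a half turn about z gives the same grasp; the last joint's range is limited). The gripper opens to 85 mm and grips with 20 to 120 N. Pads are 22 mm wide; open, the fingers measure 114 mm over their backs; the gripper's body (76 mm by 85 mm) begins 54 mm behind the grasp point. The pads swing forward as they close: fully open they stand 13 mm farther back than shut.
Start: joints at [1.428, 0.385, 0.008, 0, -1.194, -0.259], TCP at [244.389, 575.216, 202.412] pointing down, gripper open.
Joint ranges: [-3.14, 3.14], [-1.21, 2.06], [-1.07, 1.41], [-3.16, 2.05], [-2.99, -0.16], [-3.1, 3.1]. Speed limits (rad/s): [2.79, 2.79, 3.14, 3.14, 3.14, 3.14].

### API

Orientations are given as a unit quaternion [x, y, z, w].
In Python, from bench import arm gives the robot as it stands.
- The arm moves only by the tool play_rows, never from a script. Its argument "motion" is one flat list of numbers, 7 for each row, row after row: the opening in per cent of the stroke, from 0 (shut) to 100 (fully open), then the shift along the world's x, y, z in cm, then the turn, a rotation vector about the world's x, y, z in degrees. A call has 1 to 5 rows; each row is the pose to reach, as a shift and turn from the pose commanded when the call began; what a row does not reach only later rows make up. A row lasts 1/8 s, in which the tool goes at most 62.5 mm and 10.7 degrees, less where a joint would pass 70% of its speed; a pose out of reach is approached as far as the arm can. A call with a gripper value outside its range is refused whole. The fingers move at their own pace and stop on an object; the grip force is fixed at half the most. Time passes only in rows, so rows that repeat a pose let the fingers close. It gives the time, the measured TCP pose, the force and the opening at its end, in the units of the state.
- arm.read_state(): the state, without advancing time (a new reading comes with each control period).
- arm.get_image(name): name is "side" or "top"; returns (picture, depth): 420x560x3 uint8, red, green, blue; 420x560 float32, mm along the optical axis (not along the pixel's ray), 0 where there is no reading.
- arm.camera_info(name): a dict with "fovy" (degrees; the focal length in pixels is half the picture's height over the tangent of half this angle, whatever the lens; pixels are square), "cx", "cy" (the principal point, pixels), "R" (3x3) and "t" (3): a world point X has camera coordinates R X + t. Camera axes: x right, y down, z forward; pixel columns grow to the right and rows downward; lengths in mm; the calibration is good to about 2 mm. A picture is of the moment at which its call begins. camera_info takes no time and is no camera call.
- arm.job_done(): hands the job in, once; it reports no verdict.
Trained networks look in the newest picture that a camera, given by its name, has taken for a name from the list of things; names that differ only in an ending like _2 or _b are one class to them, and where a whole thing is asked for, a point or a joint stands for the part that bears it (a point fixed in the world has none). Each returns a list of dicts, best first, with "confidence" (0 to 1); they miss things now and then, are a little off and sometimes report something else, mostly with a low value. They report only what shows in the picture. A call takes as long as a camera call. They do not tell look-alikes from the thing itself.
- arm.outline_of(thing, camera): "mask" (420x560 bool, what is visible of it) and "extent" ([left, top, width, height] in pixels, round what is visible of it).
- arm.place_of(thing, camera): "uv" ([column, row] in pixels: a listed point, or the origin of a listed thing).
The state is a dict: "clock": time; "joints": joint angles; "joint_vel": joint speeds; "joint_efforts": joint torques, N m; "position": TCP position; "ee_rot": TCP orientation; "contact_force": force on the tool from outside, world axes, zero at the start; "wrist_torque": the same for the moment, N m; "gripper_width": finger opening in mm.
Only numpy, scipy, OpenCV 4.12 (cv2) and the standard library are available. Lean on these libraries where they do the work, as an engineer would, in place of code of your own. Each camera call takes 0.05 s, during which the arm holds its last target.

### The job

The oil-sample feeder has stopped because the yellow-capped bottle has tipped over in its lane: stand that bottle upright on its foot in the lane again and let go of it. Then take the orange-handled stylus from the wooden stand, reach its steel tip through the round hole in the top of the grey control box and press the recessed red reset button all the way down; finish while still gripping the stylus and holding the button down. Keep the gripper itself off the control box, and leave the blue-capped bottles standing where they are, the other two tools in the stand and the other things on the bench alone.

Things in the scene. Friction and masses are not known exactly. Their poses are not given: they have to be found in the camera images.
- lane: Fixed aluminium lane, 110 (x) x 470 mm (y, roughly across the robot's view). Origin: centre of underside, on the bench. Floor 8 mm above the bench; blue lips 5 mm thick on both long sides and the -y end rise 6 mm above the floor. A block 110 x 50 x 45 mm high closes the +y end (centre y = +260 mm). Three bottles along its middle, about 165 mm apart; the tipped one may be in any place.
- tipped_bottle: White bottle, amber band, YELLOW cap, 0.09 to 0.18 kg: square body 46 x 46 x 68 mm, neck, round cap 36 mm wide. Origin: centre of the square body; z axis from foot to cap: foot 34 mm below the origin, cap top 61 mm above. Starts lying on a flat side on the lane floor, cap roughly along the lane's +y. Stands when z is up and the origin is 34 mm above the lane floor.
- bottle_a: Same bottle with a BLUE cap, standing in the lane; origin 34 mm above its foot. To be left alone.
- bottle_b: Same bottle with a BLUE cap, standing in the lane; origin 34 mm above its foot. To be left alone.
- stand: Fixed wooden tool stand, 50 (x) x 190 (y) x 50 mm high, with three upright 9 mm holes, 47 mm deep, in a row along its y, 60 mm apart. Origin: centre of its underside on the bench. Holds the stylus and the two other tools upright; which hole holds which varies.
- stylus: Loose stylus, 50 g, 120 mm long, upright in the stand, ORANGE handle up. Origin: centre of its tip (lower end); z axis from tip to handle. Steel shaft 7 mm thick, z = 0 to 45 mm; collar 22 mm wide, z = 45 to 51 mm, resting on the stand's top; round handle 18 mm thick, z = 51 to 120 mm. The handle does not fit through the control box's hole.
- stylus_tip (a point): Centre of the stylus's tip face (same point as the stylus's origin).
- blue_punch: Tool of the same shape as the stylus with a BLUE handle, in the stand. Origin at its lower tip. To be left in place.
- black_punch: Tool of the same shape as the stylus with a BLACK handle, in the stand. Origin at its lower tip. To be left in place.
- control_box: Fixed grey control box, 130 (x) x 160 (y) x 75 mm high, cover 6 mm thick, small screen and three lamps on top. Origin: centre of its underside on the bench.
- reset_hole (a point): Centre of the round 16 mm hole in the control box's top cover, at the level of the cover's upper surface, ringed in red; z axis up. The hole lies at x = 0, y = -20 mm of the box. The red button lies straight below it.
- button_top (a point): Centre of the recessed red button's top face (24 mm in diameter), 24 mm below the cover's upper surface when released.
- reset_button (a joint): Travel of the spring-loaded reset button straight down, in m: 0 released, 0.006 fully down (a hard stop). The spring needs about 2.4 N to start and 6 N at full travel, and returns the button when let go.
- carburettor: Aluminium carburettor body about 75 x 90 x 82 mm high, on the bench. Origin: centre of its underside. Bystander.
- hammer: Wooden-handled hammer, about 280 mm long, lying on the bench behind the control box. Bystander.
Mind the look-alikes: they are no part of the job. Leave any turquoise look-alike of the tipped_bottle alone. Several things have the shape of the stylus; the one meant has the colours described above.

How it is judged:
By the outcome, as a careful person would: the job done as asked, in the order asked, and still so for the second after the job is handed in, while the arm keeps its last pose, push and grip.
It also fails if it takes over 54 s, if anything falls off the work surface, if the arm or the gripper's body presses on something with over 40 N, if the wrist force passes 120 N, or if a joint passes its speed limit or range.

## Working session

There is one attempt and no reset: what is moved stays moved. The work goes in short steps, Python scripts to look and compute and a tool call to move; the robot and the scene stay as the last step left them, time stands still between calls to the robot, and variables do not carry over. Pictures are saved under pics/ and viewed, and the job is handed in when it is done.

Besides the shell and the picture viewer there is one more tool, called as name(argument=value, ...) on one line, values as JSON. play_rows: Moves the arm, as the interface text tells. Its arguments: {"type":"object","properties":{"motion":{"type":"array","items":{"type":"number"}}},"required":["motion"]}

```bash
ls; mkdir -p pics; python3 - <<'E'
from bench import arm
import cv2,numpy as np
for n in ("side","top"):
    im,d=arm.get_image(n); cv2.imwrite(f"pics/{n}0.png",cv2.cvtColor(im,cv2.COLOR_RGB2BGR)); np.savez(f"{n}0.npz",im=im,d=d)
    c=arm.camera_info(n); print(n,c)
s=arm.read_state(); print(s, arm.grip_depth)
E
```

```text
pics
side {'fovy': 47.91151736695696, 'cx': 284.20486784927044, 'cy': 206.98035741932745, 'R': array([[ 0.87890515, -0.47692508, -0.0082582 ],
       [-0.23644162, -0.42056143, -0.87591292],
       [ 0.41427176,  0.77179696, -0.48239855]]), 't': array([-456.33351265,  189.3658687 ,  910.01198516])}
top {'fovy': 44.00340402165715, 'cx': 284.2712455638871, 'cy': 203.28294373728252, 'R': array([[ 1.82807486e-02, -9.99832877e-01, -1.77470047e-04],
       [-9.96612163e-01, -1.82076255e-02, -8.02039833e-02],
       [ 8.01873481e-02,  1.64305767e-03, -9.96778456e-01]]), 't': array([ -17.20183711,  543.94211786, 1470.9146065 ])}
{'clock': 0.1, 'joints': array([ 1.42761236e+00,  3.85466624e-01,  6.74023743e-03, -4.37367080e-04,
       -1.19397653e+00, -2.58589404e-01]), 'joint_vel': array([ 9.75128859e-05, -2.03030203e-03,  4.36484285e-03,  1.01611429e-03,
        1.08782435e-03, -6.32263078e-04]), 'joint_efforts': array([-2.98672448e-04, -3.93318665e+01,  1.88930708e+01,  4.19798657e+00,
       -2.57632702e-03,  1.58819113e-06]), 'position': array([244.17245891, 574.6976233 , 201.42982441]), 'ee_rot': array([ 9.79873472e-01, -1.99617206e-01, -1.47948289e-04,  9.63431042e-04]), 'contact_force': array([-0.04291195, -0.81691779,  1.00418682]), 'wrist_torque': array([-0.02718656,  0.07818576, -0.00900958]), 'gripper_width': 85.40764601722056} 18.700000000000003
```

View pics/side0.png

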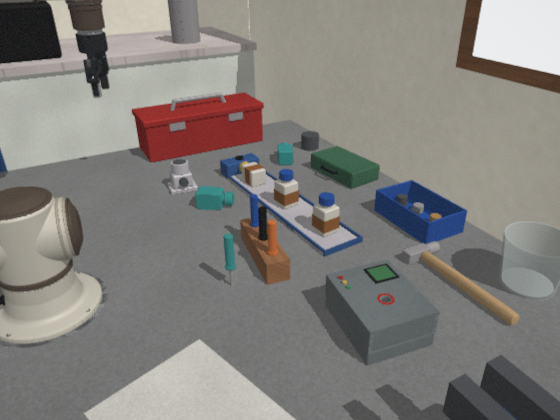

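View pics/top0.png

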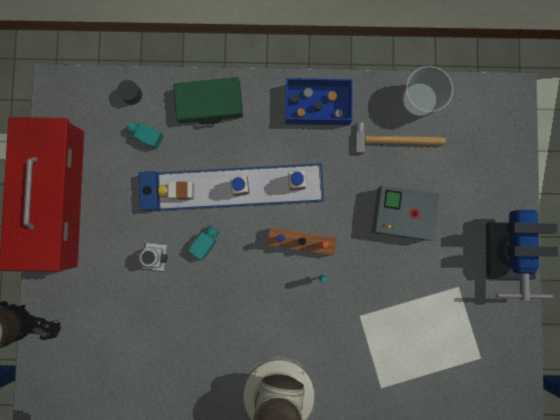

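Top view: the yellow-capped bottle lies at about (175,190), with its cap towards the end block (+y, left). Blue-capped bottles stand at (239,185) and (297,180). The stand is at (302,242) with blue, black and orange handles from left to right. The control box is at (405,213), its red-ringed hole at (415,213). Turquoise look-alikes: bottles at (145,135) and (205,243), stylus at (323,280). Now an enlarged crop to confirm which is which.

```bash
cat > h.py <<'E'
import numpy as np,cv2
from bench import arm
def cam(n):
    c=arm.camera_info(n); f=210/np.tan(np.radians(c['fovy']/2)); return f,c['cx'],c['cy'],np.array(c['R']),np.array(c['t'])
def proj(n,X):
    f,cx,cy,R,t=cam(n); p=np.atleast_2d(X)@R.T+t; return np.c_[f*p[:,0]/p[:,2]+cx,f*p[:,1]/p[:,2]+cy]
def ray(n,uv):
    f,cx,cy,R,t=cam(n); d=R.T@np.array([(uv[0]-cx)/f,(uv[1]-cy)/f,1]); return -R.T@t,d
def atz(n,uv,z):
    o,d=ray(n,uv); return o+d*(z-o[2])/d[2]
def cloud(n,dep):
    f,cx,cy,R,t=cam(n); v,u=np.mgrid[0:420,0:560]; P=np.stack([(u-cx)/f*dep,(v-cy)/f*dep,dep],-1); return (P-t)@R
def tri(uvs):  # dict cam->uv
    A=np.zeros((3,3));b=np.zeros(3)
    for n,uv in uvs.items():
        o,d=ray(n,uv);d/=np.linalg.norm(d);M=np.eye(3)-np.outer(d,d);A+=M;b+=M@o
    return np.linalg.solve(A,b)
def grab(n,name,crop=None,s=1):
    im,d=arm.get_image(n); np.savez(f"{name}.npz",im=im,d=d)
    a=im
    if crop: x0,y0,x1,y1=crop; a=im[y0:y1,x0:x1]
    a=cv2.resize(a,None,fx=s,fy=s,interpolation=cv2.INTER_CUBIC)
    cv2.imwrite(f"pics/{name}.png",cv2.cvtColor(a,cv2.COLOR_RGB2BGR)); return im,d
E
python3 - <<'E'
from h import *
T=np.load("top0.npz");S=np.load("side0.npz")
a=cv2.resize(T['im'][150:270,120:350],None,fx=3.4,fy=3.4,interpolation=cv2.INTER_CUBIC)[:, :]
cv2.imwrite("pics/ct.png",a[...,::-1])
a=cv2.resize(S['im'][130:370,200:450],None,fx=2.4,fy=2.4,interpolation=cv2.INTER_CUBIC)
cv2.imwrite("pics/cs.png",a[...,::-1])
for th in ["tipped_bottle","stylus","stylus_tip","blue_punch","black_punch","reset_hole","button_top","lane","stand","control_box","bottle_a","bottle_b"]:
    for n in("side","top"):
        print(th,n,[(np.round(r['uv'],1).tolist(),round(r['confidence'],2)) for r in arm.place_of(th,n)][:4])
E
```

```text
tipped_bottle side [([209.5, 198.4], 0.67), ([250.9, 173.0], 0.61), ([279.9, 158.7], 0.56)]
tipped_bottle top [([147.6, 134.9], 0.96), ([180.7, 192.4], 0.84), ([203.9, 247.8], 0.58)]
stylus side [([230.0, 284.5], 0.84), ([248.6, 173.4], 0.37)]
stylus top [([320.7, 242.8], 0.47), ([322.2, 277.7], 0.44)]
stylus_tip side [([233.9, 282.5], 0.67)]
stylus_tip top []
blue_punch side [([386.3, 298.2], 0.36)]
blue_punch top [([281.8, 234.8], 0.39)]
black_punch side []
black_punch top [([304.6, 238.0], 0.63)]
reset_hole side [([385.8, 299.1], 0.78), ([183.5, 186.5], 0.58), ([286.3, 191.1], 0.29)]
reset_hole top [([416.7, 213.4], 0.75)]
button_top side []
button_top top [([410.7, 213.1], 0.6)]
lane side [([284.3, 203.7], 0.92), ([376.6, 323.5], 0.45)]
lane top [([238.8, 186.6], 0.91), ([415.5, 215.5], 0.58)]
stand side [([260.5, 257.9], 0.88)]
stand top [([300.5, 240.8], 0.62)]
control_box side [([374.4, 322.9], 0.66), ([287.8, 188.9], 0.63)]
control_box top [([400.4, 214.4], 0.74)]
bottle_a side [([288.1, 191.6], 0.71), ([326.8, 217.5], 0.71), ([384.9, 298.6], 0.57)]
bottle_a top [([295.7, 178.6], 0.78), ([238.9, 185.1], 0.66)]
bottle_b side [([288.1, 191.6], 0.71), ([326.8, 217.5], 0.71), ([384.9, 298.6], 0.57)]
bottle_b top [([295.7, 178.6], 0.78), ([238.9, 185.1], 0.66)]
```

View pics/ct.png

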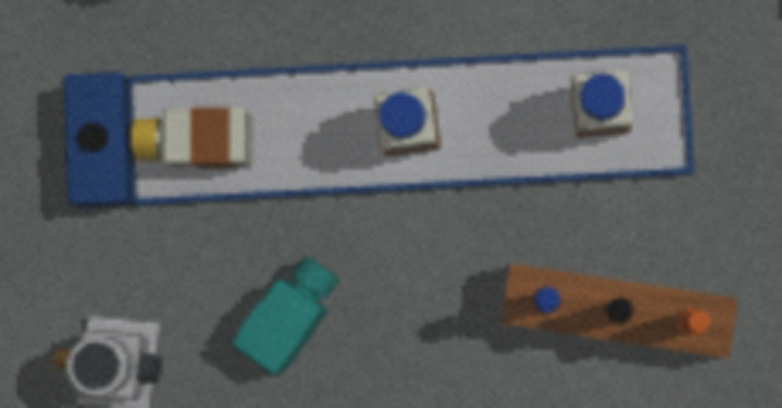

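View pics/cs.png

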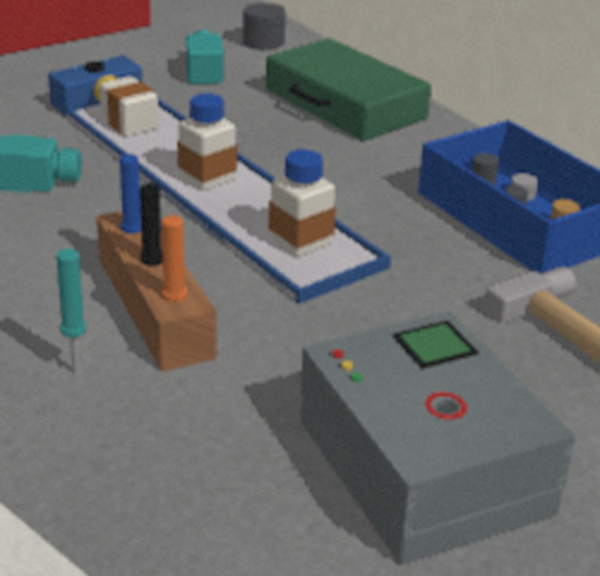

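The crops confirm the targets. The yellow-capped bottle with the amber band lies in the lane against the end block, and the orange handle is in the −y hole of the stand. The turquoise stylus on the bench and the turquoise bottles are decoys. Next I'll measure positions.

```bash
python3 - <<'E'
from h import *
T=np.load("top0.npz");S=np.load("side0.npz")
P=cloud("top",T['d']);im=T['im'].astype(int);Q=cloud("side",S['d'])
# bench level check
for uv in [(100,300),(260,140),(250,290),(400,280)]: print("bench",P[uv[1],uv[0]].round(1))
def near(n,arr,uv): print(n,uv,arr[uv[1],uv[0]].round(1))
hsv=cv2.cvtColor(T['im'],cv2.COLOR_RGB2HSV); hs=cv2.cvtColor(S['im'],cv2.COLOR_RGB2HSV)
def blob(h,A,box,lo,hi,name,zmin=None):
    x0,y0,x1,y1=box;m=np.zeros(h.shape[:2],np.uint8);m[y0:y1,x0:x1]=cv2.inRange(h,lo,hi)[y0:y1,x0:x1]
    m=m>0
    p=A[m]; 
    if zmin is not None:p=p[p[:,2]>zmin]
    print(name,m.sum(),"med",np.median(p,0).round(1),"lo",np.percentile(p,3,0).round(1),"hi",np.percentile(p,97,0).round(1))
    return p,m
blob(hsv,P,(150,180,172,202),(18,100,60),(35,255,255),"ycap top")
blob(hs,Q,(235,155,262,180),(18,100,60),(35,255,255),"ycap side")
blob(hsv,P,(228,172,250,195),(105,120,60),(125,255,255),"cap A top",80)
blob(hsv,P,(286,168,306,190),(105,120,60),(125,255,255),"cap B top",80)
blob(hsv,P,(315,236,335,254),(4,180,150),(14,255,255),"orange top",70)
blob(hs,Q,(262,215,282,258),(4,180,150),(14,255,255),"orange side",60)
# lane floor/box by height
for nm,box,z0,z1 in (("bottle+",(160,175,200,205),45,60),("box",(360,175,450,250),70,80),("block",(130,165,165,220),42,48),("stand",(260,222,345,262),46,53)):
    x0,y0,x1,y1=box;p=P[y0:y1,x0:x1].reshape(-1,3);p=p[(p[:,2]>z0)&(p[:,2]<z1)]
    r=cv2.minAreaRect(p[:,:2].astype(np.float32)); print(nm,len(p),r,"z",np.median(p[:,2]).round(1))
# floor of lane
m=cv2.inRange(hsv,(0,0,120),(180,60,255))>0; m[:165]=0;m[215:]=0;m[:,:160]=0;m[:,325:]=0
p=P[m];p=p[(p[:,2]<15)];print("floor z",np.median(p[:,2])); print(cv2.minAreaRect(p[:,:2].astype(np.float32)))
print(atz("top",(416.7,213.4),75),atz("side",(385.8,299.1),75),tri({"top":(416.7,213.4),"side":(385.8,299.1)}))
E
```

```text
bench [258.1 515.4   3.8]
bench [730.6  67.4   4.4]
bench [294.1  86.7   1.3]
bench [ 330.5 -344.2    1.3]
ycap top 85 med [573.2 339.1  47.3] lo [557.2 329.9  26.6] hi [588.2 355.7  53.2]
ycap side 20 med [561.2 340.1  45.9] lo [556.3 327.6  27. ] hi [575.4 348.7  52.1]
cap A top 119 med [590.3 120.  103.8] lo [574.6 106.1  97.7] hi [604.2 135.8 108.9]
cap B top 122 med [607.2 -40.6 104.5] lo [593.1 -54.3  99.4] hi [623.1 -24.5 110.3]
orange top 22 med [ 429.4 -117.6  125.3] lo [ 424.  -123.9  122.2] hi [ 434.7 -112.1  131.1]
orange side 3 med [ 425.  -125.3   84.2] lo [ 422.4 -125.4   75.2] hi [ 430.4 -124.7  121.1]
bottle+ 438 ((573.8226928710938, 299.0718994140625), (45.52084732055664, 91.13697052001953), 0.8314623832702637) z 54.0
box 2331 ((520.546630859375, -347.58782958984375), (161.24310302734375, 130.09857177734375), 82.80389404296875) z 75.8
block 422 ((573.3444213867188, 369.46978759765625), (108.88394165039062, 71.61547088623047), 2.875962495803833) z 45.4
stand 733 ((436.4216613769531, -58.90306854248047), (190.10595703125, 49.70732116699219), 82.30933380126953) z 50.2
floor z 8.985861165954603
((591.8359985351562, 124.18812561035156), (99.44078063964844, 467.4174499511719), 4.224265098571777)
[ 518.51756719 -373.98567307   75.        ] [ 516.39353596 -368.5374451    75.        ] [ 516.3912409  -371.87103038   77.71571779]
```

```bash
cat >> h.py <<'E'
from scipy.spatial.transform import Rotation as Ro
def to(pos,R):
    """shift cm / turn deg from measured pose to goal"""
    s=arm.read_state(); R0=Ro.from_quat(s['ee_rot'])
    print("t",round(s['clock'],2),"pos",s['position'].round(1),"w",round(s['gripper_width'],1),"j",s['joints'].round(2),"F",s['contact_force'].round(1))
    print("shift cm",((np.array(pos)-s['position'])/10).round(2),"turn",(R*R0.inv()).as_rotvec(degrees=True).round(1))
def down(jaw,tilt_axis_rotvec=(0,0,0)):
    """tool down, tool y at angle jaw deg, then world rotvec (deg)"""
    a=np.radians(jaw); y=np.array([np.cos(a),np.sin(a),0]); z=np.array([0,0,-1.]); x=np.cross(y,z)
    return Ro.from_rotvec(tilt_axis_rotvec,degrees=True)*Ro.from_matrix(np.c_[x,y,z])
E
python3 - <<'E'
from h import *
print(np.linalg.norm(1))
to((300,350,240),down(181.5))
R=Ro.from_rotvec([0,0,1.5],degrees=True)*down(180,(-30,0,0))
to((574,272,120),R); print(R.as_matrix()[:,2])
to((574,271,20),R)
T=np.load("top0.npz");P=cloud("top",T['d']);p=P[120:270,5:85].reshape(-1,3);p=p[p[:,2]>30];print(np.percentile(p,[1,99],axis=0))
E
```

```text
1.0
t 1.3 pos [244.4 575.2 202.4] w 85.1 j [ 1.43  0.38  0.01 -0.   -1.19 -0.26] F [-0.2  0.4 -0.7]
shift cm [  5.56 -22.52   3.76] turn [  0.   -0.  -65.5]
t 1.3 pos [244.4 575.2 202.4] w 85.1 j [ 1.43  0.38  0.01 -0.   -1.19 -0.26] F [-0.2  0.4 -0.7]
shift cm [ 32.96 -30.32  -8.24] turn [-26.2 -17.8 -63.9]
[ 0.01308847 -0.49982866 -0.8660254 ]
t 1.3 pos [244.4 575.2 202.4] w 85.1 j [ 1.43  0.38  0.01 -0.   -1.19 -0.26] F [-0.2  0.4 -0.7]
shift cm [ 32.96 -30.42 -18.24] turn [-26.2 -17.8 -63.9]
[[353.16331639 577.91959089  35.95306507]
 [743.8070519  733.02343337 174.3302903 ]]
```

play_rows(motion=[72,1.5,-6,2,0,0,-10,72,3,-12,4,0,0,-20,72,5,-18,4,0,0,-30,72,7,-23,4,0,0,-40,72,7,-23,4,0,0,-50])

```text
clock: 1.92
position: [315.1, 342.0, 243.3]
ee_rot: [0.801, -0.599, -0.0, -0.001]
contact_force: [0.6, 0.9, 1.0]
gripper_width: 61.3
```

```bash
python3 - <<'E'
from h import *
R=Ro.from_rotvec([0,0,1.5],degrees=True)*down(180,(-30,0,0))
to((574,272,120),R)
E
```

```text
t 1.93 pos [315.1 342.  243.3] w 61.3 j [ 1.18  0.08 -0.3  -0.   -1.2  -0.89] F [0.6 0.9 1. ]
shift cm [ 25.89  -7.   -12.33] turn [-29.8  -4.7 -14.6]
```

play_rows(motion=[72,5,-1.4,-1.5,-6,-1,-3,72,10.5,-2.8,-3.5,-12,-2,-6,72,16,-4.2,-6,-18,-3,-9,72,21,-5.6,-8.5,-24,-4,-12,72,25.9,-7,-12.3,-29.8,-4.7,-14.6])

```text
clock: 2.55
position: [575.1, 275.9, 120.3]
ee_rot: [0.694, -0.671, 0.186, 0.181]
contact_force: [-0.3, 1.1, 0.9]
gripper_width: 61.6
```

```bash
python3 - <<'E'
from h import *
R=Ro.from_rotvec([0,0,1.5],degrees=True)*down(180,(-30,0,0))
to((574,271,20),R)
grab("top","t1",(100,130,260,260),4.5);grab("side","s1",(180,90,380,240),4)
E
```

```text
t 2.55 pos [575.1 275.9 120.3] w 61.6 j [ 0.87  0.64 -0.02  0.35 -1.34 -0.99] F [-0.3  1.1  0.9]
shift cm [ -0.11  -0.49 -10.03] turn [ 0.1 -0.1 -0.4]
```

View pics/t1.png

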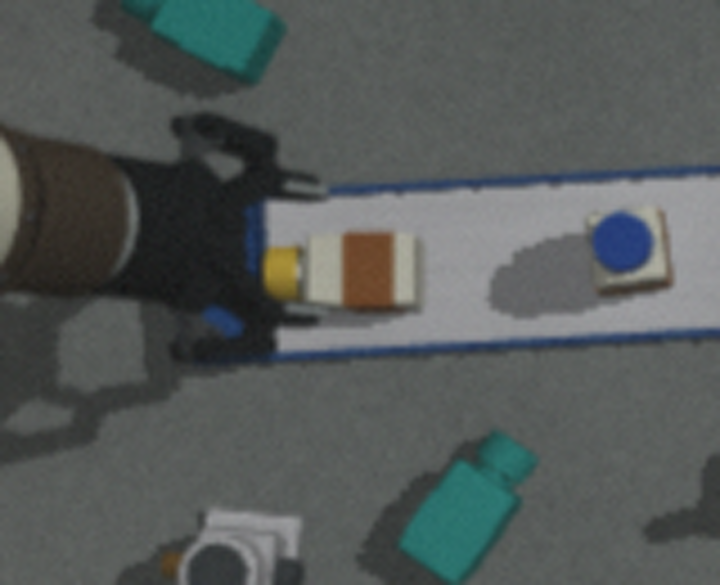

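View pics/s1.png

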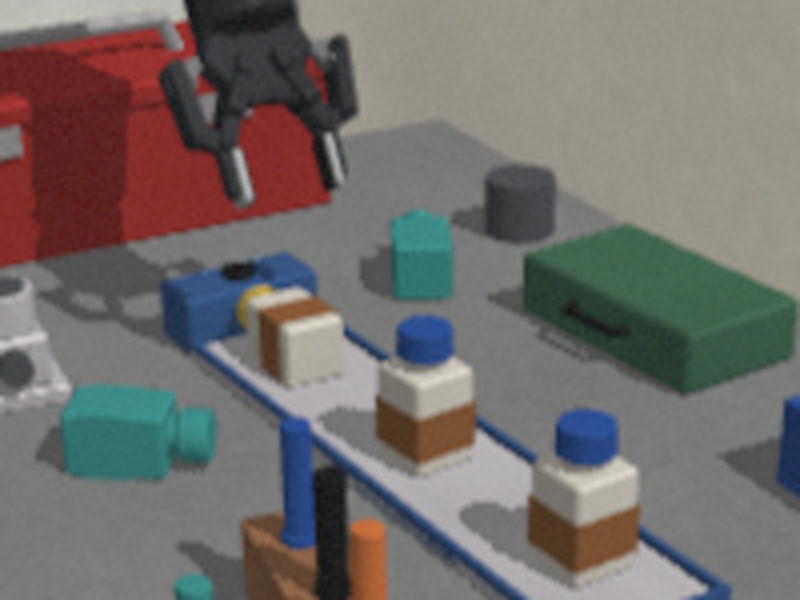

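Fingers straddle the lying bottle at (360,270) in the crop. I'll check lateral alignment by projecting the TCP.

```bash
python3 - <<'E'
from h import *
p=proj("top",[[575.1,275.9,120.3],[574,287,54]]);print((p-[100,130])*4.5)
d=np.load("t1.npz")['d'];P=cloud("top",d)
for v in range(165,205,2): print(v,[P[v,u].round(0).tolist() for u in (166,170)])
E
```

```text
[[356.36590288 256.33991724]
 [359.94669951 269.57824119]]
165 [[652.0, 341.0, 2.0], [652.0, 330.0, 0.0]]
167 [[646.0, 340.0, 5.0], [646.0, 329.0, 2.0]]
169 [[615.0, 299.0, 180.0], [617.0, 293.0, 161.0]]
171 [[610.0, 300.0, 176.0], [611.0, 291.0, 170.0]]
173 [[605.0, 300.0, 175.0], [606.0, 291.0, 170.0]]
175 [[621.0, 338.0, 11.0], [622.0, 328.0, 5.0]]
177 [[615.0, 337.0, 12.0], [616.0, 327.0, 8.0]]
179 [[611.0, 340.0, -0.0], [610.0, 327.0, 8.0]]
181 [[604.0, 339.0, 4.0], [604.0, 326.0, 12.0]]
183 [[598.0, 337.0, 10.0], [593.0, 316.0, 53.0]]
185 [[588.0, 328.0, 49.0], [588.0, 316.0, 52.0]]
187 [[583.0, 329.0, 44.0], [581.0, 314.0, 61.0]]
189 [[577.0, 329.0, 45.0], [576.0, 315.0, 57.0]]
191 [[571.0, 329.0, 44.0], [570.0, 315.0, 53.0]]
193 [[566.0, 329.0, 39.0], [564.0, 314.0, 59.0]]
195 [[560.0, 328.0, 45.0], [559.0, 315.0, 50.0]]
197 [[542.0, 296.0, 185.0], [543.0, 289.0, 169.0]]
199 [[537.0, 298.0, 174.0], [538.0, 289.0, 167.0]]
201 [[533.0, 299.0, 170.0], [533.0, 289.0, 165.0]]
203 [[540.0, 335.0, 12.0], [540.0, 324.0, 7.0]]
```

play_rows(motion=[72,-0.1,-0.5,-3,0,0,0,72,-0.1,-0.5,-6,0,0,0,72,-0.1,-0.5,-8.5,0,0,0,72,-0.1,-0.5,-9.8,0,0,0,72,-0.1,-0.5,-9.8,0,0,0])

```text
clock: 3.28
position: [571.4, 270.4, 22.2]
ee_rot: [0.695, -0.67, 0.185, 0.182]
contact_force: [0.6, -0.3, 0.4]
gripper_width: 61.5
```

```bash
python3 - <<'E'
from h import *
R=Ro.from_rotvec([0,0,1.5],degrees=True)*down(180,(-30,0,0))
to((574,271,20),R)
grab("side","s2",(180,60,380,210),4)
E
```

```text
t 3.27 pos [571.4 270.4  22.2] w 61.5 j [ 0.86  0.73 -0.12  0.38 -1.16 -1.06] F [ 0.6 -0.3  0.4]
shift cm [ 0.26  0.06 -0.22] turn [ 0.1 -0.3 -0.5]
```

View pics/s2.png

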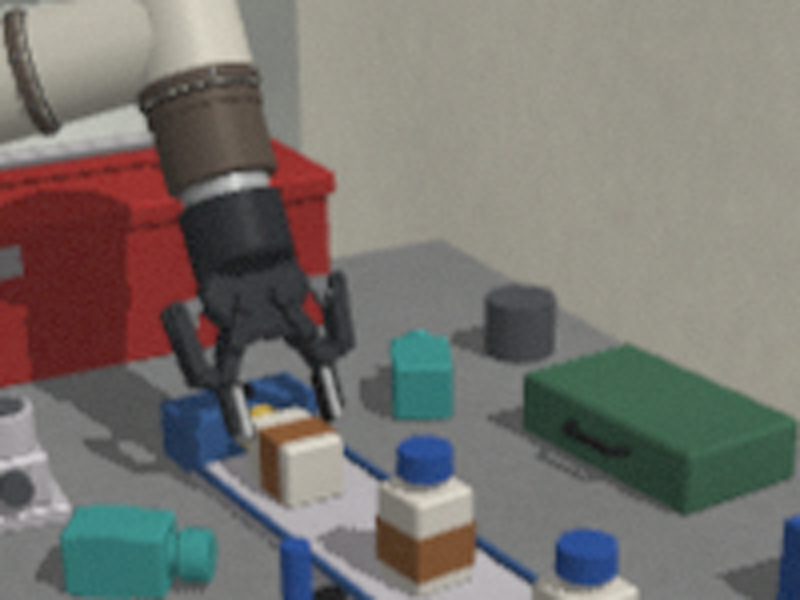

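```bash
python3 - <<'E'
from h import *
x=571.4; zt=np.array([0,-.5,-.866])
for back in (0,10,20,30): 
    c=np.array([x,270.4,22.2])-zt*back
    print(back,((proj("side",[c+[-33,0,0],c+[33,0,0]])-[180,60])*4).round(0).tolist())
d=np.load("s2.npz")['d'];Q=cloud("side",d)
for uv in [(330,405),(325,380),(240,425),(243,400)]:
    print(uv,Q[60+uv[1]//4,180+uv[0]//4].round(0))
arm.get_image("top");
E
```

```text
0 [[257.0, 487.0], [341.0, 467.0]]
10 [[254.0, 473.0], [338.0, 454.0]]
20 [[250.0, 459.0], [334.0, 440.0]]
30 [[247.0, 446.0], [331.0, 427.0]]
(330, 405) [603. 286.  66.]
(325, 380) [603. 291.  83.]
(240, 425) [533. 283.  67.]
(243, 400) [536. 287.  83.]
```

```bash
python3 - <<'E'
from h import *
for k,c0,cr in (("s1",(575.1,275.9,120.3),(180,90,290,170)),("s2",(571.4,270.4,22.2),(205,130,285,190))):
    im=np.load(k+".npz")['im'];x0,y0,x1,y1=cr;s=7 if k=="s1" else 9
    a=cv2.resize(im[y0:y1,x0:x1],None,fx=s,fy=s,interpolation=cv2.INTER_CUBIC)
    zt=np.array([0,-.5,-.866])
    for back in (0,10,20):
        for dx in(-31,31):
            u=(proj("side",np.array(c0)-zt*back+[dx,0,0])[0]-[x0,y0]+.5)*s; cv2.circle(a,tuple(int(v) for v in u),3,(255,0,0),-1)
    cv2.imwrite(f"pics/z{k}.png",a[...,::-1])
E
```

```text
(no output)
```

View pics/zs1.png

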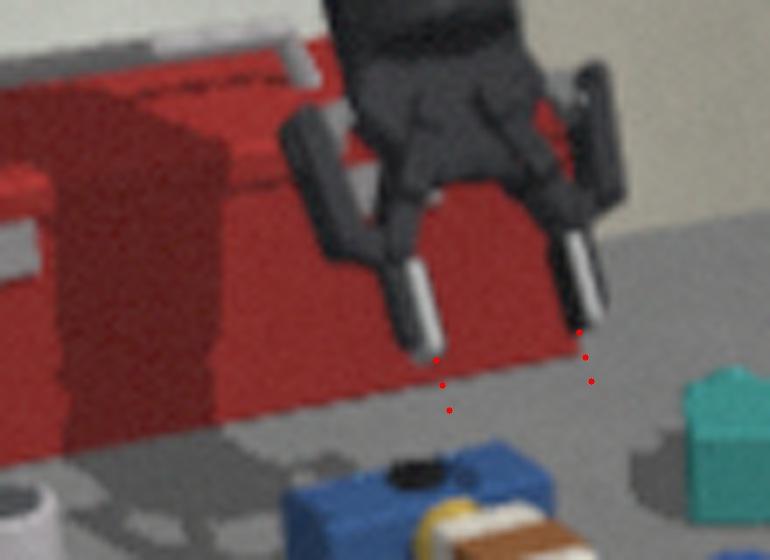

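View pics/zs2.png

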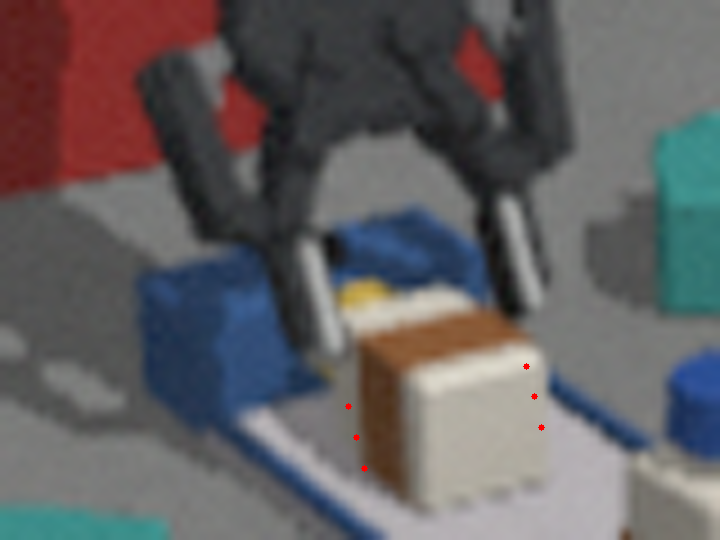

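```bash
python3 - <<'E'
from h import *
im,d=grab("side","s3",(205,130,285,190),9)
im2,_=grab("top","t3",(130,150,230,230),7)
s=arm.read_state();print(s['position'],s['clock'],s['joint_vel'].round(3))
a=np.load("s2.npz")['im'].astype(int); print(np.abs(a-im).max(-1)[120:200,200:300].mean())
zt=np.array([0,-.5,-.866])
for k,n,x0,y0,sc in (("s3","side",205,130,9),("t3","top",130,150,7)):
    b=cv2.imread(f"pics/{k}.png")
    for back in (0,10,20):
        for dx in(-31,31):
            u=(proj(n,s['position']-zt*back+[dx,0,0])[0]-[x0,y0]+.5)*sc; cv2.circle(b,tuple(int(v) for v in u),3,(0,0,255),-1)
    cv2.imwrite(f"pics/{k}d.png",b)
E
```

```text
[572.17229891 271.14510979  23.42455846] 3.475 [-0.001  0.004 -0.004 -0.003  0.001  0.   ]
3.820875
```

View pics/s3d.png

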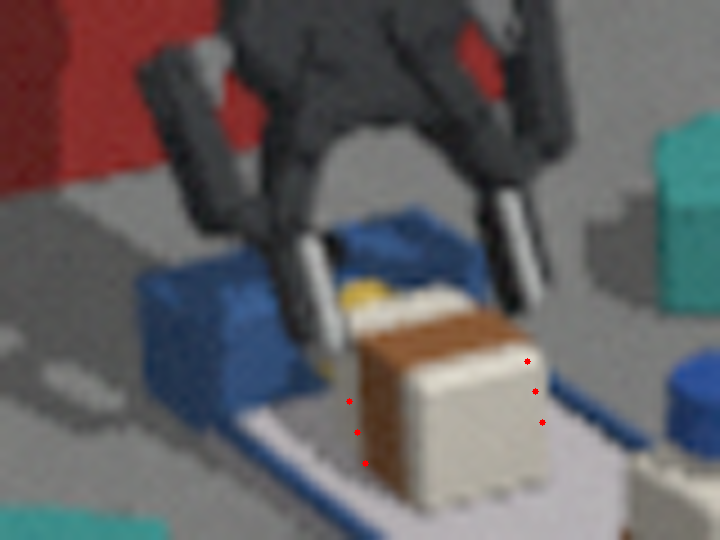

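View pics/t3d.png

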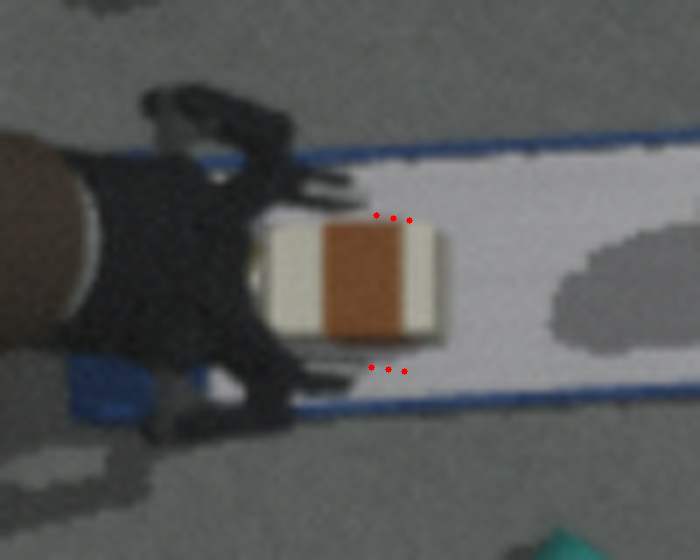

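```bash
python3 - <<'E'
from h import *
print(tri({"side":(242.2,169.1),"top":(180.3,204.6)}), tri({"side":(241.4,141.4),"top":(170.7,200)}))
print(tri({"side":(205+540/9,130+302/9),"top":(130+362/7,150+195/7)}), tri({"side":(180+600/7,90+322/7),"top":(100+322/4.5,130+188/4.5)}))
print(Ro.from_quat(arm.read_state()['ee_rot']).as_matrix().round(3))
E
```

```text
[535.50167619 282.7861772   56.74530053] [541.71816569 292.90540095 134.43073785]
[608.84793432 281.94914658  58.17332848] [616.69481912 292.99628125 136.16677214]
[[ 0.031 -0.999  0.015]
 [-0.866 -0.034 -0.499]
 [ 0.5    0.003 -0.866]]
```

The fingertips appear about 30 mm behind the reported TCP, which is more than I expected. I'll raise the arm, shut the fingers and calibrate.

play_rows(motion=[72,0,0,4,0,0,0,0,0,0,7,0,0,0,0,0,0,7,0,0,0,0,0,0,7,0,0,0,0,0,0,7,0,0,0])

```text
clock: 4.1
position: [571.1, 270.0, 91.2]
ee_rot: [0.695, -0.67, 0.185, 0.183]
contact_force: [0.2, 0.3, 0.4]
gripper_width: 0.1
```

```bash
cat > look.py <<'E'
from h import *
import sys
tag=sys.argv[1]
s=arm.read_state();p=s['position'];R=Ro.from_quat(s['ee_rot']).as_matrix();w=s['gripper_width']
print("t",round(s['clock'],2),"pos",p.round(1),"w",round(w,1),"j",s['joints'].round(2),"F",s['contact_force'].round(1),"z",R[:,2].round(3),"y",R[:,1].round(3))
out=[]
for n in ("side","top"):
    im,d=arm.get_image(n);np.savez(f"{n}_{tag}.npz",im=im,d=d)
    c=proj(n,p)[0]; 
    if len(sys.argv)>2: c=proj(n,[float(v) for v in sys.argv[2].split(',')])[0]
    x0=int(np.clip(c[0]-45,0,560-90));y0=int(np.clip(c[1]-50,0,320));k=4.4
    a=cv2.resize(im[y0:y0+100,x0:x0+90],None,fx=k,fy=k,interpolation=cv2.INTER_CUBIC)
    for b in (0,18.7):
        for sg in (-1,1):
            u=(proj(n,p-R[:,2]*b+R[:,1]*sg*w/2)[0]-[x0,y0]+.5)*k
            cv2.circle(a,tuple(int(v) for v in u),2,(255,0,0) if b==0 else (255,0,255),-1)
    print(n,"crop origin",x0,y0,"scale",k); out.append(a)
cv2.imwrite(f"pics/{tag}.png",np.hstack(out)[...,::-1])
E
python3 look.py c1
```

```text
t 4.1 pos [571.1 270.   91.2] w 0.1 j [ 0.86  0.65 -0.06  0.36 -1.28 -1.01] F [0.2 0.3 0.4] z [ 0.012 -0.502 -0.865] y [-0.999 -0.034  0.006]
side crop origin 208 106 scale 4.4
top crop origin 138 139 scale 4.4
```

View pics/c1.png

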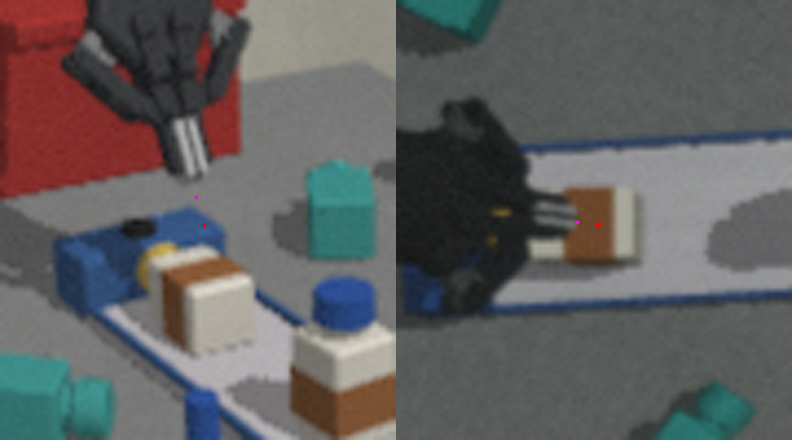

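```bash
python3 - <<'E'
from h import *
for uv in ({"side":(253.5,146.2),"top":(179.4,188.1)},):
    X=tri(uv);print(X,[proj(n,X)[0].round(1)-uv[n] for n in uv])
Q=cloud("side",np.load("side_c1.npz")['d']);P=cloud("top",np.load("top_c1.npz")['d'])
for v in range(136,150,2): print(v,Q[v,252:255].round(0).tolist())
for u in range(172,184,2): print(u,P[188,u].round(0).tolist(),P[187,u].round(0).tolist())
# sanity on calibration: lamps, caps
print(tri({"side":(288.1,191.6),"top":(238.9,185.1)}),tri({"side":(326.8,217.5),"top":(295.7,178.6)}))
s=arm.read_state();print(s['clock'],s['position'],s['joints'])
E
```

```text
[572.59893544 274.90615413 120.62975328] [array([-0.2,  0. ]), array([ 0.1, -0.2])]
136 [[577.0, 290.0, 145.0], [581.0, 292.0, 143.0], [584.0, 293.0, 142.0]]
138 [[575.0, 286.0, 141.0], [579.0, 289.0, 139.0], [582.0, 288.0, 139.0]]
140 [[574.0, 285.0, 135.0], [576.0, 283.0, 135.0], [579.0, 282.0, 135.0]]
142 [[572.0, 281.0, 131.0], [575.0, 280.0, 131.0], [576.0, 277.0, 131.0]]
144 [[570.0, 278.0, 127.0], [574.0, 280.0, 125.0], [577.0, 280.0, 125.0]]
146 [[573.0, 285.0, 118.0], [577.0, 286.0, 117.0], [700.0, 551.0, 2.0]]
148 [[686.0, 537.0, 2.0], [690.0, 537.0, 2.0], [692.0, 534.0, 2.0]]
172 [569.0, 289.0, 147.0] [572.0, 290.0, 146.0]
174 [570.0, 286.0, 138.0] [573.0, 286.0, 138.0]
176 [571.0, 282.0, 134.0] [574.0, 282.0, 132.0]
178 [571.0, 277.0, 129.0] [573.0, 276.0, 137.0]
180 [579.0, 287.0, 57.0] [582.0, 287.0, 57.0]
182 [579.0, 280.0, 60.0] [582.0, 282.0, 52.0]
[594.13961111 121.33947964  43.00310424] [613.44310455 -38.37144166  40.73113985]
4.2 [571.24780881 270.04198933  91.15977464] [ 0.86422594  0.65462164 -0.06278969  0.35736773 -1.28039078 -1.00646564]
```

```bash
python3 - <<'E'
from h import *
S=np.load("side0.npz")['im'];T=np.load("top0.npz")['im']
p=np.array([244.4,575.2,202.4]);y=np.array([-.39,-.92,0])
out=[]
for n,im in (("side",S),("top",T)):
    c=proj(n,p)[0];x0=int(max(c[0]-45,0));y0=int(max(c[1]-50,0))
    a=cv2.resize(im[y0:y0+100,x0:x0+90],None,fx=4.4,fy=4.4,interpolation=cv2.INTER_CUBIC)
    for b in (0,18.7,40):
        for sg in(-1,1):
            u=(proj(n,p+[0,0,b]+y*sg*42)[0]-[x0,y0]+.5)*4.4;cv2.circle(a,tuple(int(v) for v in u),2,(255,0,0) if b==0 else (255,0,255),-1)
    out.append(a)
cv2.imwrite("pics/init.png",np.hstack(out)[...,::-1])
E
```

```text
(no output)
```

View pics/init.png

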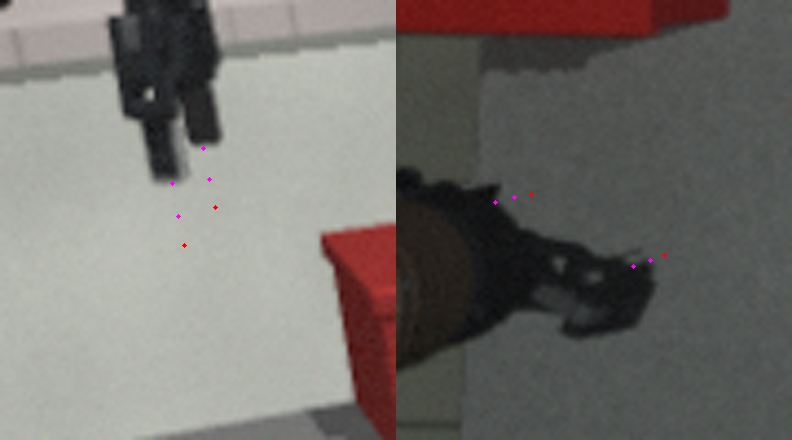

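Both cameras agree that the real fingertips sit 27 mm behind the reported TCP, along the tool. I'll allow for that: tip = pos − 27·z, grasp point = pos − 45.7·z.

play_rows(motion=[72,0.2,-1.3,-1,0,0,0,72,0.2,-1.3,-2,0,0,0,72,0.2,-1.3,-4,0,0,0,72,0.2,-1.3,-7,0,0,0,72,0.2,-1.3,-8.5,0,0,0])

```text
clock: 4.82
position: [572.5, 256.5, 4.3]
ee_rot: [0.695, -0.67, 0.185, 0.184]
contact_force: [-0.4, 0.3, 0.5]
gripper_width: 61.3
```

```bash
python3 look.py c2 572,280,30
```

```text
t 4.83 pos [572.5 256.5   4.3] w 61.3 j [ 0.85  0.74 -0.15  0.39 -1.11 -1.06] F [-0.4  0.3  0.5] z [ 0.01  -0.503 -0.864] y [-0.999 -0.034  0.008]
side crop origin 208 125 scale 4.4
top crop origin 139 141 scale 4.4
```

View pics/c2.png

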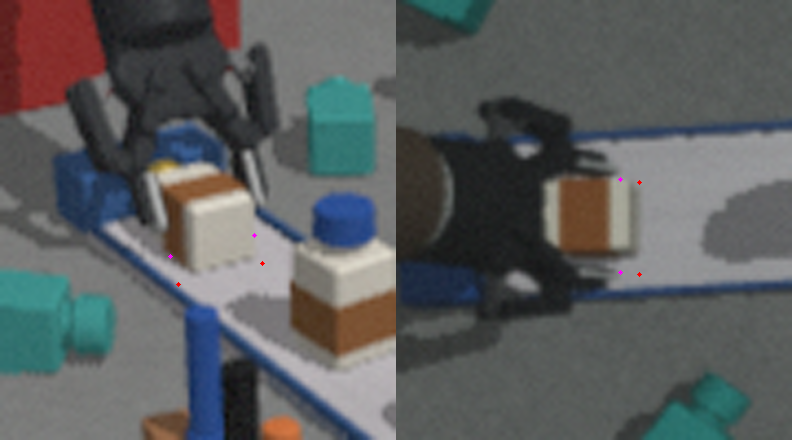

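Fingers now straddle the body. I'll go 10 mm lower and close.

play_rows(motion=[72,0,0,-1,0,0,0,0,0,0,-1,0,0,0,0,0,0,-1,0,0,0,0,0,0,-1,0,0,0,0,0,0,-1,0,0,0])

```text
clock: 5.55
position: [573.5, 257.5, -2.8]
ee_rot: [0.695, -0.671, 0.185, 0.182]
contact_force: [0.3, -0.5, -1.3]
gripper_width: 45.5
```

play_rows(motion=[0,0,0,0,0,0,0,0,0,0,1,0,0,0,0,0,-1,3,0,0,0])

```text
clock: 5.92
position: [573.4, 247.4, 27.5]
ee_rot: [0.695, -0.67, 0.185, 0.182]
contact_force: [-0.0, 0.9, -1.1]
gripper_width: 45.3
```

```bash
python3 look.py c3 572,280,40
```

```text
t 5.92 pos [573.4 247.4  27.5] w 45.3 j [ 0.84  0.7  -0.16  0.39 -1.14 -1.04] F [-0.   0.9 -1.1] z [ 0.013 -0.502 -0.865] y [-0.999 -0.035  0.005]
side crop origin 208 122 scale 4.4
top crop origin 138 141 scale 4.4
```

View pics/c3.png

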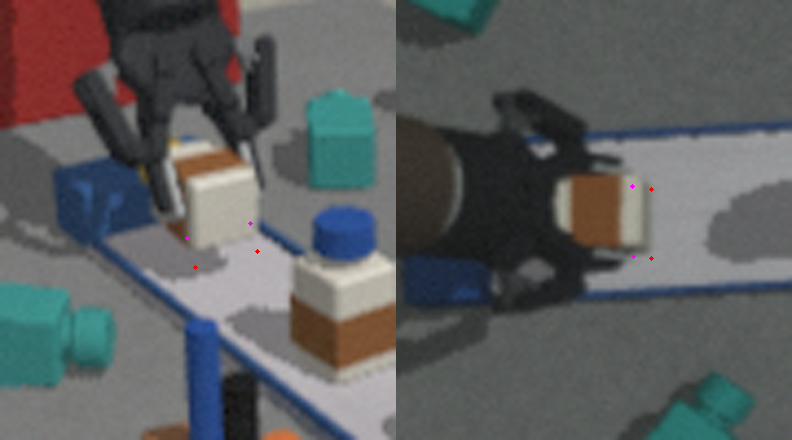

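```bash
python3 - <<'E'
from h import *
T=np.load("top0.npz");P=cloud("top",T['d'])
for nm,b in (("carb",(130,238,170,275)),("teal",(185,222,222,262))):
    p=P[b[1]:b[3],b[0]:b[2]].reshape(-1,3);p=p[p[:,2]>20];print(nm,np.percentile(p,[1,99],axis=0).round(0).tolist())
# lane yaw via blue lips
hsv=cv2.cvtColor(T['im'],cv2.COLOR_RGB2HSV)
m=cv2.inRange(hsv,(105,110,50),(125,255,255))
for lo,hi in ((163,180),(195,212)):
    xs=[];ys=[]
    for u in range(170,318,3):
        v=np.where(m[lo:hi+6,u])[0]
        if len(v): X=atz("top",(u,lo+v.mean()),14);xs.append(X[1]);ys.append(X[0])
    k=np.polyfit(xs,ys,1);print("lip x=",k, "yaw",np.degrees(np.arctan(-k[0])),"x at y=290",np.polyval(k,290),np.std(np.polyval(k,xs)-ys))
s=arm.read_state();R0=Ro.from_quat(s['ee_rot']);c=s['position']+[0.5,29.5,34]
bz=Ro.from_rotvec([0,0,1],degrees=True)
ax=bz.apply([1,0,0])
for yaw in (-87,-60):
    R1=Ro.from_rotvec(ax*90,degrees=True);Rt=Ro.from_rotvec([0,0,yaw],degrees=True)*R1
    rv=Rt.as_rotvec(degrees=True);d=Rt.apply([.5,29.5,34]);print(yaw,rv.round(1),"center->pos",(-d).round(1),"toolz",(Rt*R0).as_matrix()[:,2].round(2))
    for cz in (42,180):
        g=np.array([574,285,cz])-d;print(" pos goal",g.round(1),"shift",((g-s['position'])/10).round(2))
E
```

```text
carb [[357.0, -10.0, 22.0], [424.0, 407.0, 1510.0]]
teal [[384.0, 179.0, 22.0], [472.0, 255.0, 54.0]]
lip x= [-5.05096102e-02  6.45425687e+02] yaw 2.8915301830608002 x at y=290 630.7779001734459 12.556964794682951
lip x= [-7.58291224e-02  5.47995555e+02] yaw 4.336389887884768 x at y=290 526.005109630816 0.7578033027744988
-87 [ 71.8 -65.8 -67.1] center->pos [ 33.8   3.4 -29.5] toolz [ 0.87  0.05 -0.5 ]
 pos goal [607.8 288.4  12.5] shift [ 3.3   4.08 -1.78]
 pos goal [607.8 288.4 150.5] shift [ 3.3   4.08 12.02]
-60 [ 81.7 -45.3 -46.7] center->pos [ 28.6  18.4 -29.5] toolz [ 0.75  0.44 -0.5 ]
 pos goal [602.6 303.4  12.5] shift [ 2.78  5.58 -1.78]
 pos goal [602.6 303.4 150.5] shift [ 2.78  5.58 12.02]
```

play_rows(motion=[0,0,0,5,0,0,0,0,0,0,10,0,0,0,0,1,1,14,6,-5.5,-5.6,0,1,1,14,12,-11,-11.2,0,1,1,14,18,-16.5,-16.8])

```text
clock: 6.65
position: [583.9, 257.6, 168.6]
ee_rot: [-0.574, 0.805, -0.146, 0.004]
contact_force: [-0.4, -0.6, -1.1]
gripper_width: 45.2
```

play_rows(motion=[0,0.5,0.5,0,6,-5.5,-5.6,0,1,1,0,12,-11,-11.2,0,1.5,1.5,0,18,-16.5,-16.8,0,2,2,0,24,-22,-22.4,0,2.6,3,0,30,-27.5,-28])

```text
clock: 7.28
position: [620.8, 273.3, 178.4]
ee_rot: [-0.346, 0.896, -0.095, 0.262]
contact_force: [1.5, -0.7, 0.3]
gripper_width: 45.1
```

```bash
python3 look.py c4 572,285,200
```

```text
t 7.28 pos [620.8 273.3 178.4] w 45.1 j [ 0.69  0.27 -0.66  1.09 -0.38 -2.5 ] F [ 1.5 -0.7  0.3] z [ 0.535  0.011 -0.845] y [-0.57   0.743 -0.351]
side crop origin 205 67 scale 4.4
top crop origin 124 134 scale 4.4
```

View pics/c4.png

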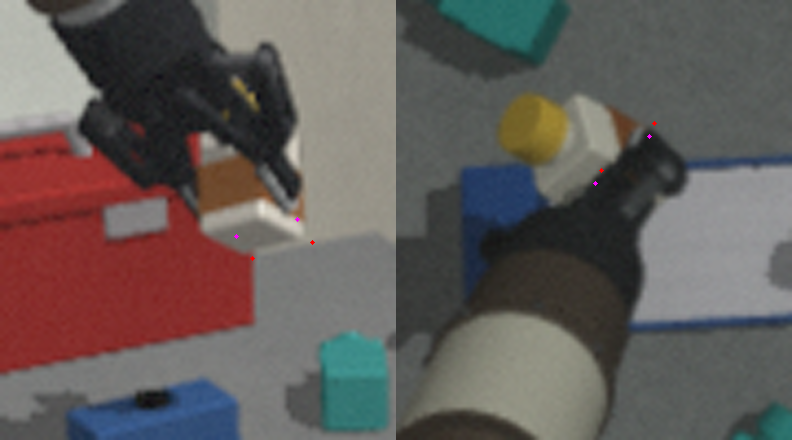

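```bash
cat > goal.py <<'E'
from h import *
import sys
# bottle relative to tool from grasp moment
Rg=Ro.from_quat([0.695,-0.671,0.185,0.182]); dl=Rg.inv().apply([0.5,29.5,34]); bzl=Rg.inv()*Ro.from_rotvec([90-180,0,0],degrees=True)
# bottle axes at grasp: z=(−s,c,0) yaw 1 deg ; pick x=(c,s,0), y=z×x
a=np.radians(1);bz=np.array([-np.sin(a),np.cos(a),0]);bx=np.array([np.cos(a),np.sin(a),0]);by=np.cross(bz,bx)
Rb=Rg.inv()*Ro.from_matrix(np.c_[bx,by,bz])   # bottle in tool
def report():
    s=arm.read_state();R0=Ro.from_quat(s['ee_rot']);B=R0*Rb
    print("bottle c",(s['position']+R0.apply(dl)).round(1),"bz",B.as_matrix()[:,2].round(3),"bx",B.as_matrix()[:,0].round(3))
def goal(center,yaw):
    Bg=Ro.from_rotvec([0,0,yaw],degrees=True); Rt=Bg*Rb.inv(); p=np.array(center)-Rt.apply(dl)
    to(p,Rt)
if __name__=="__main__":
    report(); 
    for y in (-86,-60,-40,-110): print(y);goal((577,285,180),y)
E
python3 goal.py
```

```text
bottle c [603.5 275.7 219. ] bz [0.281 0.565 0.776] bx [ 0.563 -0.752  0.343]
-86
t 7.38 pos [621.1 271.4 177.7] w 45.4 j [ 0.69  0.27 -0.66  1.08 -0.38 -2.49] F [ 0.3 -1.2 -1.2]
shift cm [-1.02  1.7  -2.72] turn [ 30.3 -25.2 -25.5]
-60
t 7.38 pos [621.1 271.4 177.7] w 45.4 j [ 0.69  0.27 -0.66  1.08 -0.38 -2.49] F [ 0.3 -1.2 -1.2]
shift cm [-1.51  3.15 -2.72] turn [ 34.9 -17.6  -0.6]
-40
t 7.38 pos [621.1 271.4 177.7] w 45.4 j [ 0.69  0.27 -0.66  1.08 -0.38 -2.49] F [ 0.3 -1.2 -1.2]
shift cm [-2.3   4.03 -2.72] turn [ 37.6 -11.3  18.6]
-110
t 7.38 pos [621.1 271.4 177.7] w 45.4 j [ 0.69  0.27 -0.66  1.08 -0.38 -2.49] F [ 0.3 -1.2 -1.2]
shift cm [-1.18  0.3  -2.72] turn [ 25.  -31.7 -48.6]
```

play_rows(motion=[0,-0.2,0.4,0,4,-3.3,-3.4,0,-0.4,0.7,0,8,-6.6,-6.7,0,-0.6,1,0,12,-9.9,-10,0,-0.8,1.3,0,16,-13.2,-13.4,0,-1,1.7,0,20,-16.5,-16.8])

```text
clock: 8.0
position: [646.1, 193.7, 236.0]
ee_rot: [-0.331, 0.869, -0.117, 0.348]
contact_force: [0.3, 0.1, 0.4]
gripper_width: 45.3
```

```bash
python3 goal.py
```

```text
bottle c [621.2 197.  273.4] bz [0.133 0.542 0.83 ] bx [ 0.489 -0.764  0.421]
-86
t 8.0 pos [646.1 193.7 236. ] w 45.3 j [ 0.25  0.15 -0.76  2.05 -0.16 -3.09] F [0.3 0.1 0.4]
shift cm [-3.53  9.47 -8.55] turn [ 30.9 -14.7 -22.6]
-60
t 8.0 pos [646.1 193.7 236. ] w 45.3 j [ 0.25  0.15 -0.76  2.05 -0.16 -3.09] F [0.3 0.1 0.4]
shift cm [-4.02 10.92 -8.55] turn [33.1 -7.3  2.7]
-40
t 8.0 pos [646.1 193.7 236. ] w 45.3 j [ 0.25  0.15 -0.76  2.05 -0.16 -3.09] F [0.3 0.1 0.4]
shift cm [-4.8  11.8  -8.55] turn [34.1 -1.4 22.1]
-110
t 8.0 pos [646.1 193.7 236. ] w 45.3 j [ 0.25  0.15 -0.76  2.05 -0.16 -3.09] F [0.3 0.1 0.4]
shift cm [-3.68  8.07 -8.55] turn [ 27.7 -21.2 -45.8]
```

The wrist has hit a singularity: j4, j5 and j6 are all at their limits. I'll fit a kinematic model from the logged samples so I can plan this properly.

```bash
cat > kin.py <<'E'
import numpy as np, itertools
from scipy.spatial.transform import Rotation as Ro
from scipy.optimize import least_squares
def ee(z,y):
    z=np.array(z)/np.linalg.norm(z);y=np.array(y)-z*np.dot(z,y);y/=np.linalg.norm(y);return np.c_[np.cross(y,z),y,z]
Q=lambda q:Ro.from_quat(q).as_matrix()
D=[([1.42761,.385467,.00674,-.000437,-1.193977,-.258589],[244.17,574.70,201.43],Q([.979873,-.199617,-.000148,.000963])),
([1.18,.08,-.30,0,-1.20,-.89],[315.1,342,243.3],Q([.801,-.599,0,-.001])),
([.86422594,.65462164,-.06278969,.35736773,-1.28039078,-1.00646564],[571.25,270.04,91.16],ee([.012,-.502,-.865],[-.999,-.034,.006])),
([.87,.64,-.02,.35,-1.34,-.99],[575.1,275.9,120.3],Q([.694,-.671,.186,.181])),
([.86,.73,-.12,.38,-1.16,-1.06],[571.4,270.4,22.2],Q([.695,-.670,.185,.182])),
([.85,.74,-.15,.39,-1.11,-1.06],[572.5,256.5,4.3],ee([.01,-.503,-.864],[-.999,-.034,.008])),
([.84,.70,-.16,.39,-1.14,-1.04],[573.4,247.4,27.5],ee([.013,-.502,-.865],[-.999,-.035,.005])),
([.69,.27,-.66,1.09,-.38,-2.5],[620.8,273.3,178.4],ee([.535,.011,-.845],[-.57,.743,-.351])),
([.25,.15,-.76,2.05,-.16,-3.09],[646.1,193.7,236.0],Q([-.331,.869,-.117,.348]))]
def E(a,t):
    r=np.zeros(3);r[abs(a)-1]=1;return Ro.from_rotvec(r*np.sign(a)*t).as_matrix()
AX=None
def fk(j,p,sg):
    # sg: axes signs for 6 joints on (z,y,y,x,y,x)
    ax=[3,2,2,1,2,1]; ax=[a*s for a,s in zip(ax,sg)]
    yaw0,a1,b1,h,ux,uz,fx,fy,fz,tx,ty,tz,roll,p2,p3=p
    R=E(3,yaw0)@E(ax[0],j[0]); o=np.zeros(3)
    o=o+R@[a1,b1,h]; R=R@E(2,p2)@E(ax[1],j[1]); o=o+R@[ux,0,uz]; R=R@E(2,p3)@E(ax[2],j[2]); o=o+R@[fx,fy,fz]
    R=R@E(ax[3],j[3])@E(2,-p2-p3)@E(ax[4],j[4]); R=R@E(ax[5],j[5]); o=o+R@[tx,ty,tz]
    # tool z = local x ; roll
    R=R@E(1,roll)
    return o, R@np.array([[0,0,1],[0,1,0],[-1,0,0]])
E
python3 - <<'E'
from kin import *
best=[]
for s3,s4,s5,s6 in itertools.product((1,-1),repeat=4):
    sg=(1,1,s3,s4,s5,s6)
    for roll0 in (0,np.pi/2,np.pi,-np.pi/2):
        # orientation only, p2=p3=0,yaw0 free
        def f(v):
            p=[v[0]]+[0]*11+[v[1],0,0]
            return np.concatenate([(fk(j,p,sg)[1]-R).ravel() for j,_,R in D])
        r=least_squares(f,[0,roll0]);best.append((r.cost,sg,r.x))
best.sort(key=lambda b:b[0])
for b in best[:4]:print(b)
E
```

```text
(np.float64(0.00042192162487265396), (1, 1, -1, -1, -1, -1), array([-3.94511017e-04,  4.71409851e+00]))
(np.float64(0.0004219216248726569), (1, 1, -1, -1, -1, -1), array([-3.94511122e-04, -1.56908680e+00]))
(np.float64(0.0004219216248726582), (1, 1, -1, -1, -1, -1), array([-3.94512043e-04, -1.56908680e+00]))
(np.float64(0.0004219216248726853), (1, 1, -1, -1, -1, -1), array([-3.94507567e-04, -1.56908680e+00]))
```

```bash
cat >> kin.py <<'E'
SG=(1,1,-1,-1,-1,-1)
def posfit():
    def P(v): return [0,v[0],v[1],v[2],v[3],v[4],v[5],0,v[6],v[7],0,0,-np.pi/2,0,0]
    def f(v): 
        r=[(fk(j,P(v),SG)[0]-p)*w for (j,p,_),w in zip(D,[1 if i in(0,2) else .4 for i in range(len(D))])]
        return np.concatenate(r+[0.002*(v-np.array([0,-160,300,0,300,300,0,200]))])
    r=least_squares(f,[0,-160,300,0,300,300,0,200]);return P(r.x),r
E
python3 - <<'E'
from kin import *
p,r=posfit();print(r.x.round(1),r.cost)
for j,q,_ in D: print((fk(j,p,SG)[0]-q).round(1))
E
```

```text
[ 117.9 -138.2   93.7   81.5  520.   205.3   63.   326.6] 4474.240369612137
[-21.5   1.8  -0.4]
[-15.2  23.1  18.1]
[-10.8   5.   -4.4]
[-18.2   0.8 -16. ]
[-0.5 10.7 10.5]
[ 3.  20.7 15.5]
[-0.7 15.4 14.5]
[ 32.9 -52.3  -8.8]
[  47.5 -206.9   -3.5]
```

```bash
cat > kin2.py <<'E'
from kin import *
def fk2(j,v):
    a1,b1,h,ux,uz,fx,fz,wx,wy,wz,tx,ty,tz=v
    R=E(3,j[0]);o=R@[a1,b1,h];R=R@E(2,j[1]);o=o+R@[ux,0,uz];R=R@E(-2,j[2]);o=o+R@[fx,0,fz]
    R=R@E(-1,j[3]);o=o+R@[wx,wy,wz];R=R@E(-2,j[4]);o=o+R@[tx,ty,tz];R=R@E(-1,j[5])@E(1,-np.pi/2)
    return o,R@np.array([[0,0,1],[0,1,0],[-1,0,0]])
P0=np.array([0,0,300,0,300,300,0,0,-100,0,200,0,0.])
def fit():
    def f(v): return np.concatenate([(fk2(j,v)[0]-p)*(1 if i in (0,2) else .5) for i,(j,p,_) in enumerate(D)]+[0.01*(v-P0)])
    return least_squares(f,P0)
E
python3 - <<'E'
from kin2 import *
r=fit();print(r.x.round(0),r.cost)
for j,q,_ in D: print((fk2(j,r.x)[0]-q).round(1))
E
```

```text
[  -5.    2.  165.    5.  562.  364.   -0.   64. -131.   -3.  322.  -31.
   -2.] 14.024914494436981
[0.8 0.3 0.6]
[-0.8 -0.6 -0.9]
[ 0.1 -0.   0. ]
[-2.6  0.7 -3.5]
[ 1.2 -3.4 -0.3]
[0.9 3.3 0.4]
[-1.8 -0.5  2.4]
[-1.   0.9 -1.8]
[ 0.9 -0.1  1.3]
```

```bash
cat > ik.py <<'E'
from kin2 import *
from goal import dl,Rb
V=fit().x
LO=np.array([-3.14,-1.21,-1.07,-3.16,-2.99,-3.1]);HI=np.array([3.14,2.06,1.41,2.05,-.16,3.1])
def ik(p,R,j0):
    def f(j):
        o,r=fk2(j,V);return np.concatenate([(o-p)/100,(r.T@R-np.eye(3)).ravel()])
    r=least_squares(f,np.clip(j0,LO+.02,HI-.02),bounds=(LO+.01,HI-.01));return r.x,r.cost
def sols(p,R,n=25,seed=0):
    rng=np.random.default_rng(seed);out=[]
    for k in range(n):
        j,c=ik(p,R,LO+(HI-LO)*rng.random(6)*np.array([.6,1,1,1,1,1])+np.array([.5,0,0,0,0,0]))
        if c<1e-5 and not any(np.abs(j-o).max()<.1 for o in out): out.append(j)
    return out
def place(center,yaw):
    Bg=Ro.from_rotvec([0,0,yaw],degrees=True);Rt=Bg*Rb.inv();return np.array(center)-Rt.apply(dl),Rt.as_matrix()
E
python3 - <<'E'
from ik import *
for yaw in range(-180,180,15):
    p,R=place((577,285,43),yaw)
    for j in sols(p,R):
        m=np.minimum(j-LO,HI-j).min()
        # wrist points
        j0=j;Rr=E(3,j[0]);o=Rr@V[:3];Rr=Rr@E(2,j[1]);o=o+Rr@[V[3],0,V[4]];el=o;Rr=Rr@E(-2,j[2]);w=o+Rr@[V[5],0,V[6]];Rr=Rr@E(-1,j[3]);w2=w+Rr@[V[7],V[8],V[9]]
        print(yaw,"tz",R[:,2].round(2),"j",j.round(2),"m",round(m,2),"elb",el.round(0),"w",w.round(0),"w2",w2.round(0))
E
```

```text
-180 tz [-0.   -0.87 -0.5 ] j [ 0.92  0.97  0.01  0.55 -1.55  1.94] m 1.08 elb [280. 369. 478.] w [405. 533. 178.] w2 [551. 536. 164.]
-165 tz [ 0.22 -0.84 -0.5 ] j [ 0.95  0.9  -0.21  0.74 -1.36  1.94] m 0.86 elb [253. 361. 509.] w [345. 491. 183.] w2 [487. 520. 164.]
-150 tz [ 0.43 -0.75 -0.5 ] j [ 0.96  0.83 -0.43  1.   -1.19  1.88] m 0.64 elb [236. 341. 540.] w [298. 429. 193.] w2 [429. 488. 165.]
-135 tz [ 0.61 -0.61 -0.5 ] j [ 0.91  0.76 -0.64  1.35 -1.07  1.77] m 0.43 elb [237. 306. 569.] w [273. 353. 210.] w2 [382. 441. 168.]
-120 tz [ 0.75 -0.44 -0.5 ] j [ 0.77  0.71 -0.8   1.8  -1.03  1.66] m 0.25 elb [259. 256. 590.] w [274. 271. 227.] w2 [349. 383. 171.]
-75 tz [ 0.84  0.22 -0.5 ] j [ 0.17  0.68 -0.82 -3.05 -0.97  1.58] m 0.11 elb [347.  61. 600.] w [374.  65. 237.] w2 [348. 193. 173.]
-60 tz [ 0.75  0.43 -0.5 ] j [ 0.06  0.66 -0.65 -2.59 -0.82  1.43] m 0.42 elb [343.  23. 607.] w [436.  28. 256.] w2 [381. 138. 177.]
-45 tz [ 0.61  0.61 -0.5 ] j [ 0.06  0.63 -0.45 -2.11 -0.73  1.11] m 0.57 elb [332.  22. 616.] w [500.  32. 294.] w2 [427.  98. 186.]
-30 tz [ 0.44  0.75 -0.
[... 1143 characters left out ...]
 396. 272.] w2 [814. 311. 187.]
105 tz [-0.84 -0.22 -0.5 ] j [ 0.57  1.13  0.71 -0.33 -2.14  1.25] m 0.7 elb [424. 277. 400.] w [702. 456. 249.] w2 [802. 374. 182.]
120 tz [-0.75 -0.43 -0.5 ] j [ 0.65  1.14  0.66 -0.14 -2.12  1.45] m 0.75 elb [402. 311. 395.] w [657. 506. 225.] w2 [773. 432. 177.]
135 tz [-0.61 -0.61 -0.5 ] j [ 0.73  1.13  0.55  0.05 -2.04  1.64] m 0.86 elb [375. 338. 403.] w [602. 541. 203.] w2 [731. 480. 172.]
150 tz [-0.44 -0.75 -0.5 ] j [ 0.8   1.09  0.4   0.22 -1.9   1.79] m 0.97 elb [344. 357. 421.] w [539. 557. 188.] w2 [677. 514. 168.]
165 tz [-0.23 -0.83 -0.5 ] j [ 0.86  1.04  0.21  0.38 -1.73  1.89] m 1.02 elb [312. 367. 447.] w [472. 555. 180.] w2 [616. 534. 165.]
```

The fitted model is good to about 2 mm. It shows that setting the bottle down with the yaw reversed (tool coming in from the far side, yaw about +94°) has healthy joint margins. I'll plan that path.

```bash
cat > plan.py <<'E'
from ik import *
from bench import arm
from scipy.spatial.transform import Slerp
def track(j,wps,n=8):
    """wps: list of (p,R matrix)"""
    o,R=fk2(j,V)
    for (p,Rg) in wps:
        sl=Slerp([0,1],Ro.from_matrix([R,Rg]))
        for k in range(1,n+1):
            q=o+(p-o)*k/n; jn,c=ik(q,sl(k/n).as_matrix(),j)
            print(k,q.round(0),jn.round(2),"dj",round(np.abs(jn-j).max(),2),"" if c<1e-5 else "MISS %.1e"%c); j=jn
        o,R=p,Rg
        print("--")
    return j
E
python3 - <<'E'
from plan import *
s=arm.read_state();j=s['joints']
Rg=Ro.from_quat([0.695,-0.671,0.185,0.182])
pm=np.array([577,285,190])-Rg.apply(dl)
pf,Rf=place((577,285,190),94)
pl,_=place((577,285,43),94)
track(j,[(pm,Rg.as_matrix()),(pf,Rf),(pl,Rf)])
print(pm,pf,pl,Rf[:,2])
E
```

```text
1 [640. 202. 229.] [ 0.56  0.18 -0.69  1.17 -0.35 -2.33] dj 0.88 
2 [631. 210. 219.] [ 0.68  0.22 -0.54  0.76 -0.54 -1.9 ] dj 0.44 
3 [622. 217. 208.] [ 0.72  0.27 -0.42  0.56 -0.7  -1.63] dj 0.27 
4 [613. 225. 198.] [ 0.75  0.33 -0.31  0.46 -0.86 -1.44] dj 0.19 
5 [604. 233. 187.] [ 0.78  0.39 -0.22  0.41 -1.01 -1.29] dj 0.15 
6 [595. 240. 177.] [ 0.8   0.45 -0.14  0.37 -1.14 -1.17] dj 0.14 
7 [586. 248. 166.] [ 0.82  0.52 -0.07  0.36 -1.27 -1.05] dj 0.13 
8 [576. 255. 156.] [ 0.84  0.59 -0.01  0.36 -1.38 -0.95] dj 0.12 
--
1 [572. 259. 157.] [ 0.8   0.57  0.04  0.22 -1.38 -0.65] dj 0.31 
2 [568. 262. 157.] [ 0.73  0.57  0.13  0.08 -1.43 -0.34] dj 0.31 
3 [564. 265. 158.] [ 0.67  0.6   0.23 -0.06 -1.52 -0.05] dj 0.29 
4 [560. 269. 158.] [ 0.61  0.65  0.34 -0.18 -1.66  0.21] dj 0.26 
5 [556. 272. 159.] [ 0.56  0.72  0.46 -0.29 -1.81  0.44] dj 0.23 
6 [551. 275. 159.] [ 0.53  0.8   0.57 -0.38 -1.98  0.64] dj 0.2 
7 [547. 278. 160.] [ 0.51  0.88  0.68 -0.46 -2.15  0.82] dj 0.18 
8 [543. 282. 161.] [ 0.51  0.96  0.78 -0.53 -2.31  0.98] dj 0.17 
--
1 [543. 282. 142.] [ 0.51  0.98  0.76 -0.51 -2.29  1.  ] dj 0.03 
2 [543. 282. 124.] [ 0.51  1.    0.75 -0.5  -2.26  1.02] dj 0.03 
3 [543. 282. 105.] [ 0.51  1.01  0.74 -0.49 -2.23  1.04] dj 0.03 
4 [543. 282.  87.] [ 0.51  1.03  0.73 -0.48 -2.21  1.05] dj 0.03 
5 [543. 282.  69.] [ 0.51  1.05  0.72 -0.47 -2.18  1.07] dj 0.02 
6 [543. 282.  50.] [ 0.51  1.07  0.71 -0.47 -2.16  1.08] dj 0.02 
7 [543. 282.  32.] [ 0.51  1.09  0.7  -0.46 -2.13  1.09] dj 0.02 
8 [543. 282.  14.] [ 0.51  1.11  0.7  -0.45 -2.11  1.11] dj 0.02 
--
[576.5 255.5 156. ] [543.15360906 281.61598198 160.5132192 ] [543.15360906 281.61598198  13.5132192 ] [-0.86356649 -0.05622285 -0.50109073]
```

```bash
python3 - <<'E'
from h import *
Rg=Ro.from_quat([0.695,-0.671,0.185,0.182])
to((576,255,156),Rg)
E
```

```text
t 8.0 pos [646.1 193.7 236. ] w 45.3 j [ 0.25  0.15 -0.76  2.05 -0.16 -3.09] F [0.3 0.1 0.4]
shift cm [-7.01  6.13 -8.  ] turn [-47.7  51.1  36.8]
```

play_rows(motion=[0,-0.4,0.4,-0.5,-3,3.2,2.3,0,-0.9,0.8,-1,-6,6.4,4.6,0,-1.5,1.3,-1.7,-10,10.7,7.7,0,-2.4,2,-2.6,-16,17.1,12.3,0,-3.2,2.8,-3.7,-22,23.6,17])

```text
clock: 8.62
position: [614.6, 223.6, 199.9]
ee_rot: [-0.476, 0.846, -0.152, 0.185]
contact_force: [1.5, -1.4, 0.5]
gripper_width: 45.7
```

```bash
python3 - <<'E'
from h import *
Rg=Ro.from_quat([0.695,-0.671,0.185,0.182])
to((576,255,156),Rg)
E
```

```text
t 8.62 pos [614.6 223.6 199.9] w 45.7 j [ 0.73  0.25 -0.52  0.69 -0.61 -1.81] F [ 1.5 -1.4  0.5]
shift cm [-3.86  3.14 -4.39] turn [-32.   35.1  24.6]
```

play_rows(motion=[0,-0.8,0.6,-0.9,-6.4,7,5,0,-1.6,1.2,-1.8,-12.8,14,9.8,0,-2.4,1.8,-2.7,-19.2,21,14.8,0,-3.2,2.5,-3.6,-25.6,28,19.7,0,-3.9,3.1,-4.4,-32,35.1,24.6])

```text
clock: 9.25
position: [576.2, 256.1, 156.2]
ee_rot: [0.697, -0.67, 0.184, 0.18]
contact_force: [0.4, 0.3, -0.6]
gripper_width: 45.2
```

```bash
python3 - <<'E'
from goal import *
report();goal((577,285,190),94)
E
```

```text
bottle c [576.6 285.4 190.4] bz [-0.021  1.     0.004] bx [ 1.     0.021 -0.001]
t 9.25 pos [576.2 256.1 156.2] w 45.2 j [ 0.85  0.59 -0.01  0.35 -1.38 -0.95] F [ 0.4  0.3 -0.6]
shift cm [-3.31  2.56  0.43] turn [66.2 72.5 71.4]
```

Now the 121° re-orientation, in 10° steps of (5.5, 6, 5.9).

play_rows(motion=[0,-0.3,0.2,0,5.5,6,5.9,0,-0.6,0.4,0,11,12,11.8,0,-0.9,0.6,0,16.5,18,17.8,0,-1.2,0.9,0,22,24.1,23.8,0,-1.5,1.1,0.2,27.6,30.2,29.8])

```text
clock: 9.88
position: [561.2, 267.7, 159.0]
ee_rot: [0.888, -0.426, -0.125, 0.121]
contact_force: [0.3, 0.1, -1.5]
gripper_width: 45.3
```

play_rows(motion=[0,-0.3,0.2,0,5.5,6,5.9,0,-0.6,0.4,0,11,12,11.8,0,-0.9,0.6,0,16.5,18,17.8,0,-1.2,0.9,0,22,24.1,23.8,0,-1.5,1.1,0.2,27.6,30.2,29.8])

```text
clock: 10.5
position: [547.1, 278.1, 160.9]
ee_rot: [0.907, -0.101, -0.407, 0.042]
contact_force: [0.6, -0.5, -1.1]
gripper_width: 45.1
```

```bash
python3 - <<'E'
from goal import *
report();goal((577,285,190),94)
E
python3 look.py c5 572,285,190
```

```text
bottle c [574.8 281.  196.2] bz [-0.185  0.202  0.962] bx [ 0.157  0.972 -0.174]
t 10.5 pos [547.1 278.1 160.9] w 45.1 j [ 0.51  0.85  0.65 -0.44 -2.09  0.76] F [ 0.6 -0.5 -1.1]
shift cm [-0.4   0.35 -0.04] turn [10.5 11.9 12. ]
t 10.5 pos [547.1 278.1 160.9] w 45.1 j [ 0.51  0.85  0.65 -0.44 -2.09  0.76] F [ 0.6 -0.5 -1.1] z [-0.746  0.006 -0.666] y [-0.149 -0.976  0.159]
side crop origin 205 70 scale 4.4
top crop origin 125 135 scale 4.4
```

View pics/c5.png

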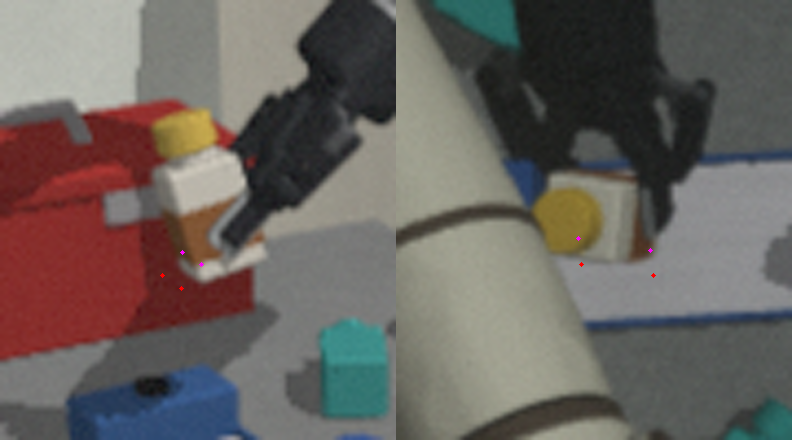

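play_rows(motion=[0,-0.2,0.2,0,5.2,5.9,6,0,-0.4,0.4,0,10.5,11.9,12,0,-0.4,0.4,-5,10.5,11.9,12,0,-0.4,0.4,-10,10.5,11.9,12,0,-0.4,0.4,-12.5,10.5,11.9,12])

```text
clock: 11.22
position: [542.3, 280.7, 33.2]
ee_rot: [0.866, 0.031, -0.498, 0.016]
contact_force: [-0.2, -0.6, -0.8]
gripper_width: 45.2
```

```bash
python3 - <<'E'
from goal import *
report();goal((577,285,44),94)
E
python3 look.py c6 577,285,65
```

```text
bottle c [576.  284.3  62.8] bz [-0.004  0.012  1.   ] bx [-0.065  0.998 -0.013]
t 11.22 pos [542.3 280.7  33.2] w 45.2 j [ 0.51  1.09  0.7  -0.46 -2.13  1.08] F [-0.2 -0.6 -0.8]
shift cm [ 0.09  0.09 -1.87] turn [0.7 0.2 0.3]
t 11.22 pos [542.3 280.7  33.2] w 45.2 j [ 0.51  1.09  0.7  -0.46 -2.13  1.08] F [-0.2 -0.6 -0.8] z [-0.862 -0.058 -0.504] y [ 0.07  -0.998 -0.004]
side crop origin 208 113 scale 4.4
top crop origin 134 138 scale 4.4
```

View pics/c6.png

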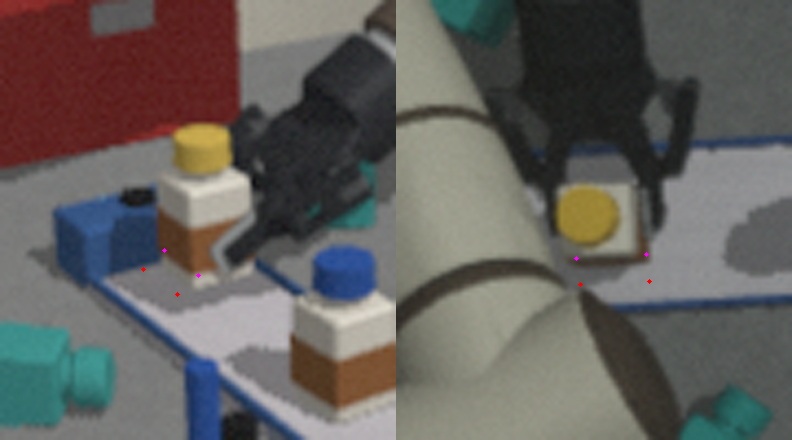

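```bash
python3 - <<'E'
from h import *
for n,k in (("top","top_c6"),("side","side_c6")):
    z=np.load(k+".npz");P=cloud(n,z['d']);h=cv2.cvtColor(z['im'],cv2.COLOR_RGB2HSV)
    m=cv2.inRange(h,(18,100,60),(35,255,255))>0
    c=proj(n,[577,285,120])[0].astype(int);M=np.zeros_like(m);M[c[1]-15:c[1]+15,c[0]-15:c[0]+15]=1;p=P[m&M]
    print(n,len(p),np.median(p,0).round(1),np.percentile(p,[5,95],axis=0).round(1).tolist())
E
```

```text
top 156 [575.1 281.1 124.2] [[560.8, 265.5, 97.4], [590.5, 299.7, 129.1]]
side 130 [573.4 271.8 121.4] [[560.5, 263.9, 109.3], [591.7, 294.5, 128.3]]
```

play_rows(motion=[0,0.1,0.1,-0.8,0.6,0.2,0.3,0,0.1,0.1,-1.3,0.6,0.2,0.3,0,0.1,0.1,-1.6,0.6,0.2,0.3,0,0.1,0.1,-1.6,0.6,0.2,0.3])

```text
clock: 11.82
position: [545.1, 280.2, 20.0]
ee_rot: [0.867, 0.035, -0.498, 0.012]
contact_force: [0.7, -0.3, -2.0]
gripper_width: 45.8
```

```bash
python3 - <<'E'
from goal import *
report();goal((577,285,44),94)
E
python3 look.py c7 577,285,50
```

```text
bottle c [578.9 283.7  49.6] bz [-0.004  0.002  1.   ] bx [-0.069  0.998 -0.003]
t 11.82 pos [545.1 280.2  20. ] w 45.8 j [ 0.51  1.11  0.71 -0.45 -2.12  1.1 ] F [ 0.7 -0.3 -2. ]
shift cm [-0.2   0.14 -0.55] turn [0.1 0.2 0.1]
t 11.82 pos [545.1 280.2  20. ] w 45.8 j [ 0.51  1.11  0.71 -0.45 -2.12  1.1 ] F [ 0.7 -0.3 -2. ] z [-0.862 -0.057 -0.504] y [ 0.074 -0.997 -0.014]
side crop origin 209 118 scale 4.4
top crop origin 136 139 scale 4.4
```

View pics/c7.png

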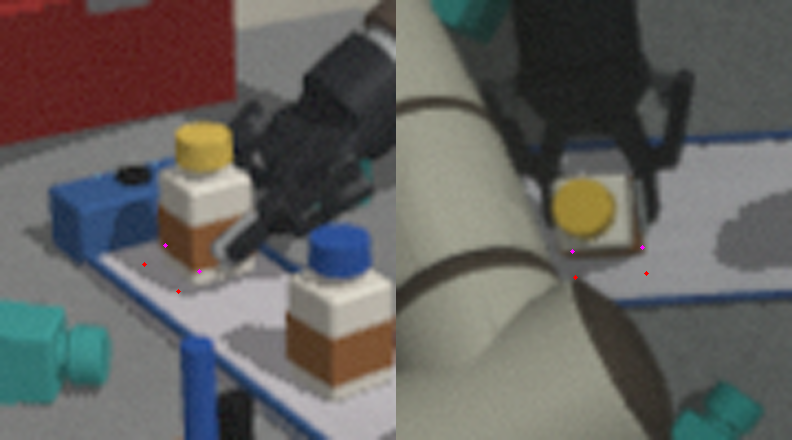

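play_rows(motion=[0,0,0,-0.3,0,0,0,0,0,0,-0.5,0,0,0,0,0,0,-0.5,0,0,0])

```text
clock: 12.3
position: [544.9, 280.2, 14.3]
ee_rot: [0.866, 0.035, -0.498, 0.013]
contact_force: [-0.2, 0.8, -1.2]
gripper_width: 45.6
```

```bash
python3 look.py c8 577,285,50; python3 goal.py|head -1; python3 - <<'E'
from h import *
z=np.load("top_c8.npz");P=cloud("top",z['d']);h=cv2.cvtColor(z['im'],cv2.COLOR_RGB2HSV)
m=cv2.inRange(h,(18,100,60),(35,255,255))>0
c=proj("top",[577,285,110])[0].astype(int);M=np.zeros_like(m);M[c[1]-15:c[1]+15,c[0]-15:c[0]+15]=1;p=P[m&M];print(len(p),np.median(p,0).round(1))
E
```

```text
t 12.3 pos [544.9 280.2  14.3] w 45.6 j [ 0.51  1.11  0.71 -0.45 -2.11  1.11] F [-0.2  0.8 -1.2] z [-0.862 -0.057 -0.503] y [ 0.074 -0.997 -0.013]
side crop origin 209 118 scale 4.4
top crop origin 136 139 scale 4.4
bottle c [578.8 283.7  44.2] bz [-0.003  0.003  1.   ] bx [-0.069  0.998 -0.003]
150 [579.  280.9 107.8]
```

View pics/c8.png

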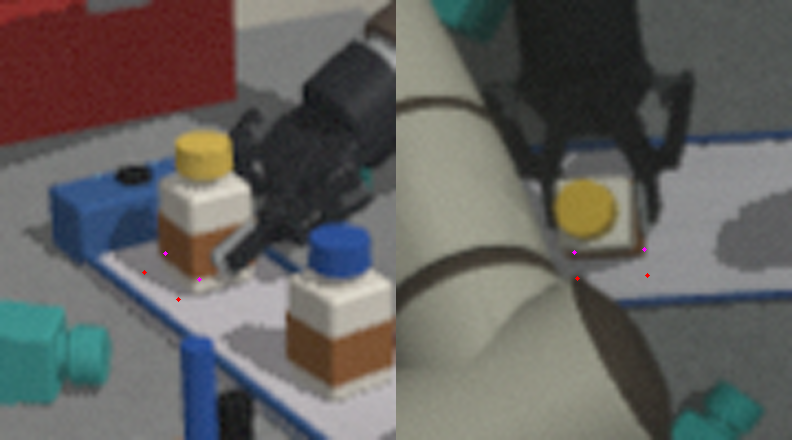

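play_rows(motion=[0,0,0,-0.1,0,0,0,0,0,0,-0.2,0,0,0,0,0,0,-0.2,0,0,0])

```text
clock: 12.78
position: [545.0, 280.2, 12.5]
ee_rot: [0.866, 0.035, -0.498, 0.013]
contact_force: [-0.2, 0.1, -1.0]
gripper_width: 45.5
```

play_rows(motion=[0,0,0,-0.1,0,0,0,0,0,0,-0.2,0,0,0,0,0,0,-0.2,0,0,0])

```text
clock: 13.15
position: [545.0, 280.2, 10.7]
ee_rot: [0.866, 0.035, -0.498, 0.013]
contact_force: [-0.1, 0.5, -0.5]
gripper_width: 45.3
```

play_rows(motion=[0,0,0,-0.1,0,0,0,0,0,0,-0.15,0,0,0,0,0,0,-0.15,0,0,0])

```text
clock: 13.52
position: [545.0, 280.2, 10.6]
ee_rot: [0.866, 0.036, -0.498, 0.013]
contact_force: [-0.4, 0.9, 5.5]
gripper_width: 45.4
```

```bash
python3 look.py c9 577,285,50;  python3 - <<'E'
from h import *
z=np.load("top_c9.npz");P=cloud("top",z['d']);h=cv2.cvtColor(z['im'],cv2.COLOR_RGB2HSV)
m=cv2.inRange(h,(18,100,60),(35,255,255))>0
c=proj("top",[577,285,110])[0].astype(int);M=np.zeros_like(m);M[c[1]-15:c[1]+15,c[0]-15:c[0]+15]=1;p=P[m&M];print(len(p),np.median(p,0).round(1))
E
```

```text
t 13.53 pos [545.  280.2  10.6] w 45.4 j [ 0.51  1.12  0.71 -0.45 -2.11  1.11] F [-0.4  0.9  5.5] z [-0.862 -0.058 -0.504] y [ 0.075 -0.997 -0.014]
side crop origin 209 118 scale 4.4
top crop origin 136 139 scale 4.4
147 [579.6 280.7 103.4]
```

View pics/c9.png

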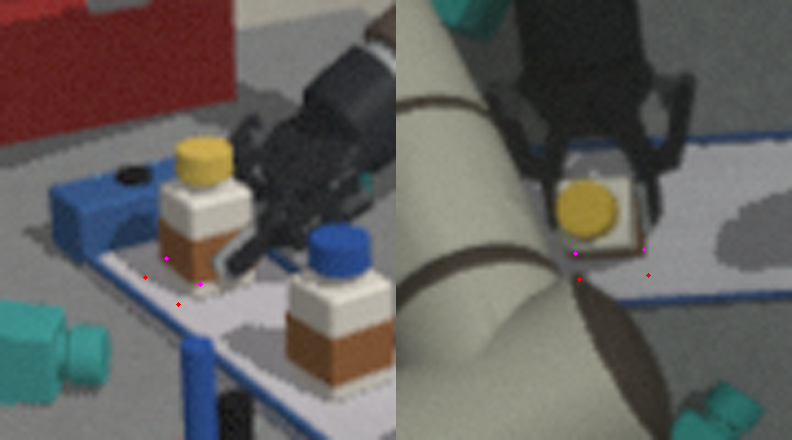

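Contact at 5.5 N, with the cap top at 103 mm, the same as the other bottles. Releasing and backing out along the tool axis.

play_rows(motion=[60,0,0,0,0,0,0,68,0,0,0,0,0,0,74,0,0,0,0,0,0,74,0,0,0,0,0,0])

```text
clock: 14.12
position: [545.0, 280.2, 8.9]
ee_rot: [0.866, 0.035, -0.498, 0.013]
contact_force: [0.4, -0.7, -0.2]
gripper_width: 63.3
```

play_rows(motion=[74,0.9,0.06,0.5,0,0,0,74,2.6,0.17,1.5,0,0,0,74,4.8,0.3,2.8,0,0,0,74,7.8,0.5,4.5,0,0,0])

```text
clock: 14.62
position: [623.1, 285.4, 54.7]
ee_rot: [0.866, 0.035, -0.498, 0.013]
contact_force: [-0.9, 0.7, -0.8]
gripper_width: 63.2
```

```bash
python3 look.py d1 577,285,60;  python3 - <<'E'
from h import *
z=np.load("top_d1.npz");P=cloud("top",z['d']);h=cv2.cvtColor(z['im'],cv2.COLOR_RGB2HSV)
m=cv2.inRange(h,(18,100,60),(35,255,255))>0
c=proj("top",[577,285,110])[0].astype(int);M=np.zeros_like(m);M[c[1]-15:c[1]+15,c[0]-15:c[0]+15]=1;p=P[m&M];print(len(p),np.median(p,0).round(1))
E
```

```text
t 14.62 pos [623.1 285.4  54.7] w 63.2 j [ 0.47  1.24  1.13 -0.52 -2.4   0.97] F [-0.9  0.7 -0.8] z [-0.862 -0.058 -0.503] y [ 0.074 -0.997 -0.013]
side crop origin 209 114 scale 4.4
top crop origin 135 138 scale 4.4
40 [583.7 269.  104.1]
```

View pics/d1.png

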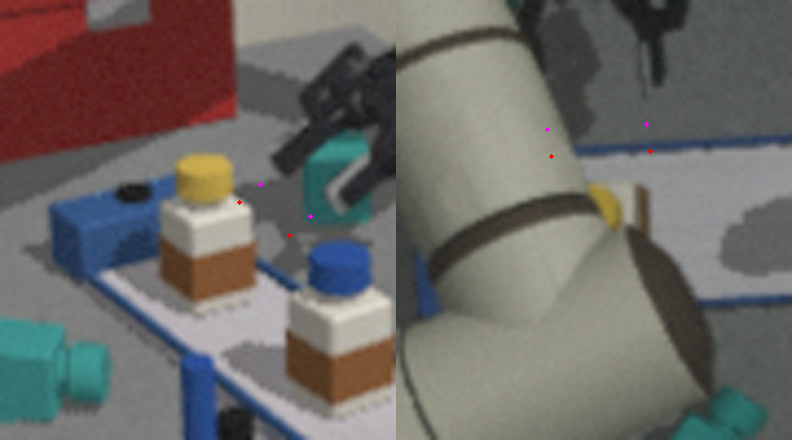

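Bottle stands upright and free, with its cap at (203,175) in the crop and the fingers clear. Next I'll plan the swing to the stylus.

```bash
python3 - <<'E'
from plan import *
from h import down
s=arm.read_state();j=s['joints'];R0=Ro.from_quat(s['ee_rot'])
for jaw in (172.7,-7.3):
    print("JAW",jaw)
    Rd=down(jaw)
    print("rotvec",(Rd*R0.inv()).as_rotvec(degrees=True).round(1))
    track(j,[(np.array([600,270,220]),R0.as_matrix()),(np.array([460,0,220]),Rd.as_matrix()),(np.array([429.,-118,180]),Rd.as_matrix()),(np.array([517.,-370,150]),Rd.as_matrix())],n=4)
E
```

```text
JAW 172.7
rotvec [-49.5 -45.6 -91.6]
1 [621. 281.  95.] [ 0.47  1.18  1.11 -0.54 -2.42  0.95] dj 0.06 
2 [614. 277. 137.] [ 0.46  1.13  1.1  -0.56 -2.46  0.92] dj 0.05 
3 [607. 274. 178.] [ 0.46  1.08  1.1  -0.59 -2.5   0.88] dj 0.05 
4 [600. 270. 220.] [ 0.46  1.03  1.11 -0.64 -2.55  0.83] dj 0.05 
--
1 [565. 202. 220.] [ 0.37  0.76  0.64 -0.48 -2.13  0.67] dj 0.47 
2 [530. 135. 220.] [ 0.31  0.52  0.28 -0.37 -1.77  0.39] dj 0.37 
3 [495.  68. 220.] [ 0.3   0.29 -0.04 -0.23 -1.43  0.03] dj 0.36 
4 [460.   0. 220.] [ 0.36  0.08 -0.35 -0.   -1.13 -0.48] dj 0.51 
--
1 [452. -30. 210.] [ 0.3   0.08 -0.38 -0.   -1.11 -0.42] dj 0.06 
2 [444. -59. 200.] [ 0.23  0.08 -0.41 -0.   -1.08 -0.36] dj 0.06 
3 [437. -88. 190.] [ 0.17  0.09 -0.43 -0.   -1.05 -0.3 ] dj 0.07 
4 [ 429. -118.  180.] [ 0.1   0.09 -0.45 -0.   -1.03 -0.23] dj 0.07 
--
1 [ 451. -181.  172.] [-0.04  0.17 -0.37  0.   -1.03 -0.08] dj 0.15 
2 [ 473. -244.  165.] [-0.17  0.26 -0.28  0.   -1.03  0.04] dj 0.12 
3 [ 495. -307.  158.] [-0.28  0.35 -0.17 -0.   -1.06  0.15] dj 0.11 
4 [ 517. -370.  150.] [-0.37  0.44 -0.04  0.   -1.09
[... 474 characters left out ...]
[ 0.48  0.3  -0.11  0.03 -1.43  2.21] dj 0.36 
4 [460.   0. 220.] [ 0.36  0.08 -0.35  0.   -1.13  2.66] dj 0.44 
--
1 [452. -30. 210.] [ 0.3   0.08 -0.38 -0.   -1.11  2.72] dj 0.06 
2 [444. -59. 200.] [ 0.23  0.08 -0.41 -0.   -1.08  2.78] dj 0.06 
3 [437. -88. 190.] [ 0.17  0.09 -0.43 -0.   -1.05  2.85] dj 0.07 
4 [ 429. -118.  180.] [ 0.1   0.09 -0.45 -0.   -1.03  2.91] dj 0.07 
--
1 [ 451. -181.  172.] [-0.04  0.17 -0.37  0.   -1.03  3.06] dj 0.15 
2 [ 473. -244.  165.] [-0.14  0.25 -0.31  0.05 -1.01  3.09] dj 0.09 MISS 3.3e-03
3 [ 495. -307.  158.] [-0.22  0.33 -0.25  0.12 -0.99  3.09] dj 0.08 MISS 1.6e-02
4 [ 517. -370.  150.] [-0.29  0.41 -0.17  0.18 -0.98  3.09] dj 0.08 MISS 3.5e-02
--
```

play_rows(motion=[74,0,0,6,0,0,0,74,0,0,12,0,0,0,74,-1,-1,17,0,0,0,60,-2.5,-3,18,-4.3,-4,-8,50,-4,-6,18,-8.7,-8,-16.1])

```text
clock: 15.35
position: [582.2, 225.3, 234.3]
ee_rot: [0.893, -0.126, -0.433, 0.011]
contact_force: [1.1, -0.4, -0.4]
gripper_width: 43.1
```

play_rows(motion=[50,-1.5,-3,0,-4.3,-4,-8,50,-3,-6,0,-8.7,-8,-16,50,-4.5,-9,0,-13,-12,-24.1,50,-6,-12,0,-17.3,-16,-32,50,-7,-14.5,0,-21.7,-20,-40.1])

```text
clock: 15.98
position: [511.5, 78.6, 234.1]
ee_rot: [0.837, -0.5, -0.223, 0.005]
contact_force: [0.3, 0.3, -0.1]
gripper_width: 42.4
```

```bash
python3 - <<'E'
from h import *
to((440,-90,215),down(172.7))
grab("top","t5");grab("side","s5")
E
```

```text
t 15.97 pos [511.5  78.6 234.1] w 42.4 j [ 0.26  0.4   0.15 -0.31 -1.65  0.27] F [ 0.3  0.3 -0.1]
shift cm [ -7.15 -16.86  -1.91] turn [-19.2 -17.7 -35. ]
```

View pics/t5.png

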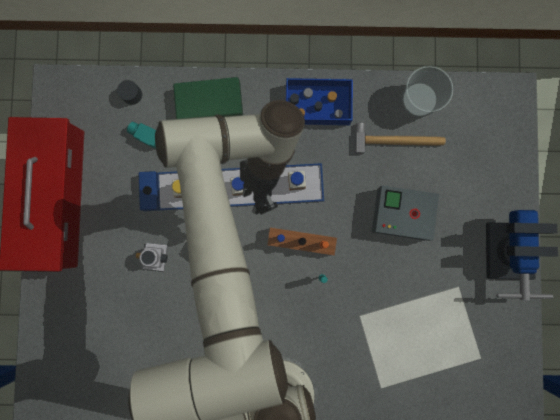

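The yellow cap stands at (177,188), the blue bottles are unmoved, and the orange handle is at (325,245). Finishing the rotation and moving over the stylus.

play_rows(motion=[47,-1.7,-4,0,-4.3,-4,-8,47,-3.4,-8,0,-8.7,-8,-16,47,-5,-12,-0.5,-13,-12,-24,47,-6.5,-15.5,-1,-17.3,-16,-32,47,-7.1,-16.9,-1.5,-19.2,-17.7,-35])

```text
clock: 16.7
position: [439.9, -89.6, 218.8]
ee_rot: [-0.662, 0.749, 0.001, 0.0]
contact_force: [0.5, -0.3, 0.1]
gripper_width: 40.0
```

```bash
python3 - <<'E'
from h import *
to((429,-118,160),down(172.7))
T=np.load("top0.npz");S=np.load("side0.npz")
# precise stylus: handle top centre from top0 orange mask, and side mask
ht=cv2.cvtColor(T['im'],cv2.COLOR_RGB2HSV);m=cv2.inRange(ht,(3,170,120),(14,255,255));m[:236]=0;m[256:]=0;m[:,:314]=0;m[:,336:]=0
v,u=np.nonzero(m);print("top px",u.mean(),v.mean(),u.min(),u.max(),v.min(),v.max())
print("at z125",atz("top",(u.mean(),v.mean()),122).round(1))
hs=cv2.cvtColor(S['im'],cv2.COLOR_RGB2HSV);m=cv2.inRange(hs,(3,150,100),(14,255,255));m[:215]=0;m[262:]=0;m[:,:262]=0;m[:,284:]=0
v,u=np.nonzero(m);print("side px",u.mean(),v.mean(),u.min(),u.max(),v.min(),v.max())
# side: axis col at mid-handle z=90
print("proj of est",proj("side",[[429,-118,125],[429,-118,90],[429,-118,56]]).round(1).tolist(), proj("top",[[429,-118,125],[429,-118,56]]).round(1).tolist())
# hole ring
for n,im,b in (("top",T['im'],(405,203,428,225)),("side",S['im'],(372,288,400,310))):
    h=cv2.cvtColor(im,cv2.COLOR_RGB2HSV);m=(cv2.inRange(h,(0,120,60),(8,255,255))|cv2.inRange(h,(170,120,60),(180,255,255)))
    M=np.zeros_like(m);M[b[1]:b[3],b[0]:b[2]]=m[b[1]:b[3],b[0]:b[2]];v,u=np.nonzero(M);c=((u.min()+u.max())/2,(v.min()+v.max())/2)
    print(n,"ring",u.mean(),v.mean(),u.min(),u.max(),v.min(),v.max(),atz(n,(u.mean(),v.mean()),75).round(1),atz(n,c,75).round(1))
E
```

```text
t 16.7 pos [439.9 -89.6 218.8] w 40.0 j [ 0.16  0.07 -0.37 -0.   -1.14 -0.28] F [ 0.5 -0.3  0.1]
shift cm [-1.09 -2.84 -5.88] turn [-0.1 -0.1 -0.3]
top px 325.0285714285714 243.85714285714286 322 328 241 247
at z125 [ 429.7 -117.9  122. ]
side px 271.78073089700996 238.50830564784053 267 277 220 255
proj of est [[272.1, 221.1], [272.4, 236.1], [272.8, 250.1]] [[325.2, 244.1], [323.2, 244.2]]
top ring 414.23880597014926 213.46268656716418 410 419 209 218 [ 518.2 -367.2   75. ] [ 518.1 -367.9   75. ]
side ring 385.2769230769231 298.7692307692308 377 394 294 304 [ 516.2 -367.4   75. ] [ 516.1 -368.1   75. ]
```

play_rows(motion=[47,-0.5,-1.4,-2,0,0,0,47,-1.1,-2.8,-4.5,0,0,0,47,-1.1,-2.8,-6,0,0,0,47,-1.1,-2.8,-6,0,0,0])

```text
clock: 17.2
position: [429.7, -116.6, 157.8]
ee_rot: [-0.663, 0.748, 0.003, -0.001]
contact_force: [0.5, 0.2, 0.6]
gripper_width: 39.8
```

```bash
python3 look.py e1 429,-118,130; python3 - <<'E'
from h import *
to((429.3,-118,56),down(172.7))
E
```

```text
t 17.2 pos [ 429.7 -116.6  157.8] w 39.8 j [ 0.1   0.12 -0.47 -0.   -0.98 -0.22] F [0.5 0.2 0.6] z [-0.006  0.003 -1.   ] y [-0.993  0.12   0.006]
side crop origin 227 168 scale 4.4
top crop origin 280 194 scale 4.4
t 17.3 pos [ 431.3 -116.5  159.4] w 40.5 j [ 0.1   0.12 -0.47 -0.   -0.98 -0.22] F [ 0.4  0.1 -0.4]
shift cm [ -0.2   -0.15 -10.34] turn [-0.2 -0.1 -0.4]
```

View pics/e1.png

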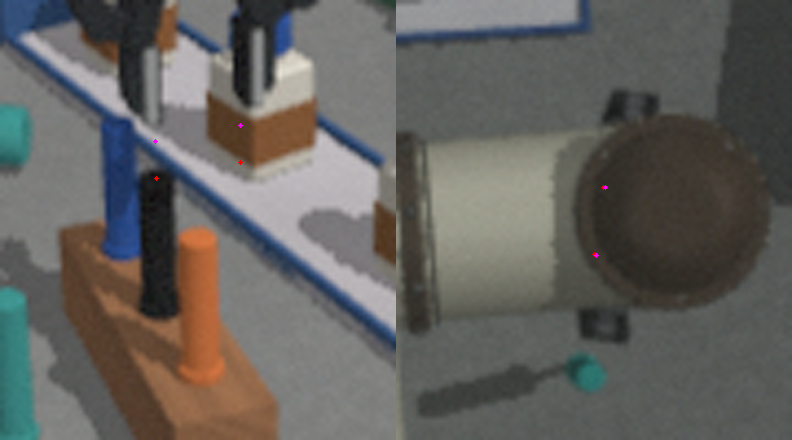

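Fingers, centre (200,115), are in line with the orange handle axis at column 199. Descending and gripping.

play_rows(motion=[47,-0.1,-0.1,-3.5,0,0,0,47,-0.1,-0.1,-7,0,0,0,47,-0.1,-0.1,-9.5,0,0,0,47,-0.1,-0.1,-10.2,0,0,0,47,-0.1,-0.1,-10.2,0,0,0])

```text
clock: 17.92
position: [430.8, -117.6, 57.7]
ee_rot: [-0.663, 0.748, 0.001, 0.0]
contact_force: [-0.2, 0.2, 0.7]
gripper_width: 39.8
```

```bash
python3 look.py e2 429,-118,100
```

```text
t 17.93 pos [ 430.8 -117.6   57.7] w 39.8 j [ 0.1   0.26 -0.61 -0.   -0.7  -0.21] F [-0.2  0.2  0.7] z [-0.001  0.003 -1.   ] y [-0.993  0.12   0.002]
side crop origin 227 181 scale 4.4
top crop origin 279 194 scale 4.4
```

View pics/e2.png

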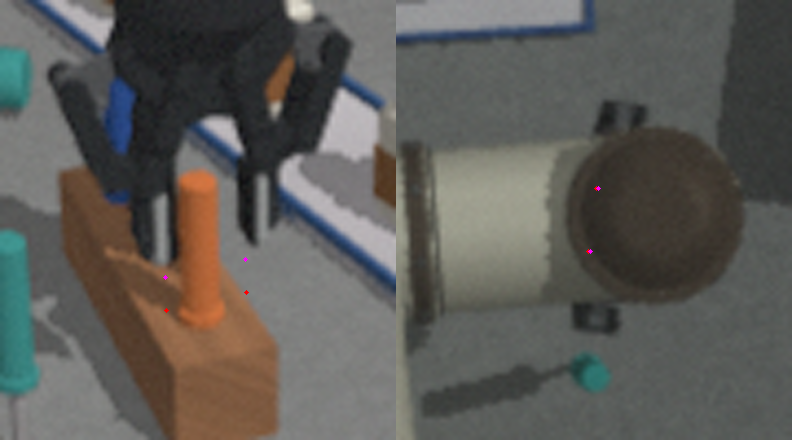

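play_rows(motion=[0,0,0,0,0,0,0,0,0,0,0,0,0,0,0,0,0,0,0,0,0,0,0,0,0,0,0,0])

```text
clock: 18.52
position: [430.0, -117.7, 58.0]
ee_rot: [-0.663, 0.749, 0.002, 0.0]
contact_force: [-2.4, 1.6, 6.4]
gripper_width: 16.4
```

play_rows(motion=[0,0,0,1.5,0,0,0,0,0,0,4,0,0,0,0,0,0,7,0,0,0,0,0,0,10,0,0,0,0,0,0,10,0,0,0])

```text
clock: 19.15
position: [431.9, -117.7, 159.5]
ee_rot: [-0.663, 0.749, -0.0, 0.003]
contact_force: [-0.2, -0.8, -0.7]
gripper_width: 16.8
```

```bash
python3 look.py e3 429,-118,140
```

```text
t 19.15 pos [ 431.9 -117.7  159.5] w 16.8 j [ 0.1   0.12 -0.47 -0.   -0.98 -0.22] F [-0.2 -0.8 -0.7] z [ 0.004  0.003 -1.   ] y [-0.993  0.121 -0.004]
side crop origin 226 164 scale 4.4
top crop origin 280 194 scale 4.4
```

View pics/e3.png

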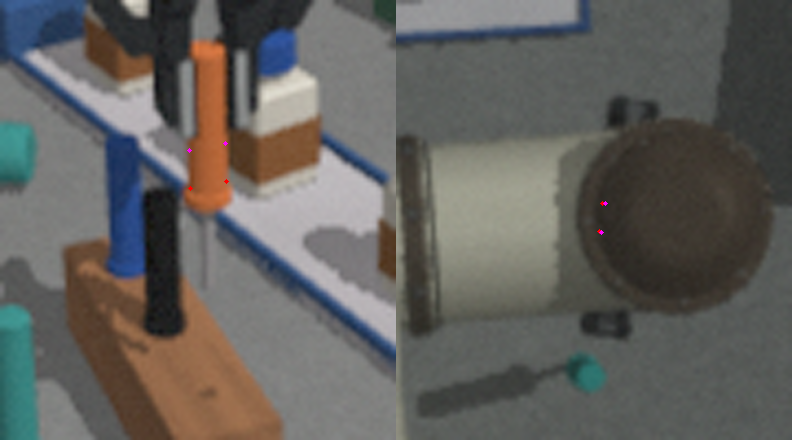

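```bash
python3 - <<'E'
from h import *
for x in ((430,-118),(428,-118)): print(((proj("side",[[*x,226],[*x,157],[*x,106]])-[226,164])*4.4).round(0).tolist())
s=arm.read_state();print(s['position'].round(1))
to((517.2-0,-367.5,159),down(172.7))
E
```

```text
[[200.0, 47.0], [203.0, 189.0], [206.0, 287.0]]
[[196.0, 48.0], [199.0, 190.0], [202.0, 288.0]]
[ 429.7 -117.6  156.9]
t 19.25 pos [ 429.7 -117.6  156.9] w 17.0 j [ 0.1   0.12 -0.48 -0.   -0.98 -0.22] F [ 0.5 -0.1 -1. ]
shift cm [  8.75 -24.99   0.21] turn [-0.2 -0.1 -0.3]
```

play_rows(motion=[0,1.2,-3.5,0.5,0,0,0,0,3.1,-9,0.5,0,0,0,0,5,-14.5,0.5,0,0,0,0,7,-20,0.3,0,0,0,0,8.4,-24,0.2,0,0,0])

```text
clock: 19.88
position: [513.7, -359.7, 156.6]
ee_rot: [-0.662, 0.749, 0.003, -0.001]
contact_force: [0.3, 0.6, 0.9]
gripper_width: 16.4
```

play_rows(motion=[0,0.3,-0.9,0,0,0,0,0,0.3,-0.9,0,0,0,0,0,0.3,-0.9,0,0,0,0])

```text
clock: 20.25
position: [516.6, -365.5, 158.9]
ee_rot: [-0.663, 0.748, 0.002, 0.0]
contact_force: [-0.8, 0.2, -0.5]
gripper_width: 16.5
```

```bash
python3 look.py f1 517,-367,110;python3 - <<'E'
from h import *
im=np.load("side_f1.npz")['im'];c=proj("side",[517,-367,95])[0].astype(int);x0,y0=c-[32,36]
a=cv2.resize(im[y0:y0+66,x0:x0+66],None,fx=9,fy=9,interpolation=cv2.INTER_CUBIC);cv2.imwrite("pics/f1z.png",a[...,::-1]);print(x0,y0)
to((517,-367.5,159),down(172.7))
E
```

```text
t 20.25 pos [ 516.6 -365.5  158.9] w 16.5 j [-0.36  0.43 -0.03 -0.   -1.11  0.24] F [-0.8  0.2 -0.5] z [-0.003  0.004 -1.   ] y [-0.993  0.12   0.003]
side crop origin 342 232 scale 4.4
top crop origin 372 163 scale 4.4
354 253
t 20.35 pos [ 516.9 -365.5  159.5] w 16.8 j [-0.36  0.43 -0.03 -0.   -1.11  0.24] F [-0.1  0.1 -0.3]
shift cm [ 0.01 -0.2  -0.05] turn [-0.2 -0.1 -0.4]
```

View pics/f1.png

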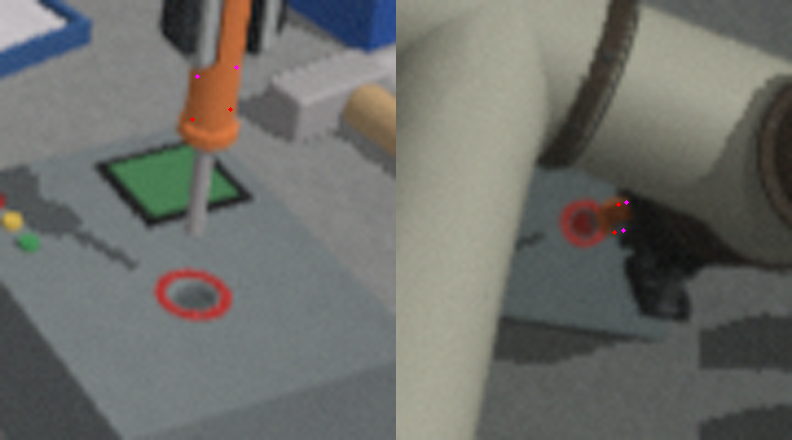

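View pics/f1z.png

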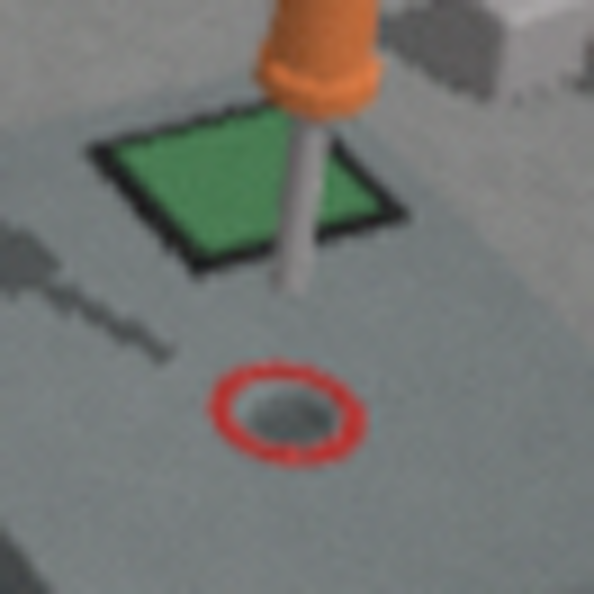

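```bash
python3 - <<'E'
from h import *
def c(X): return ((proj("side",X)-[354,253]+.5)*9).round(0).tolist()
print(c([[516.9,-365.5,107],[516.9,-365.5,152],[516.9,-365.5,158]]))
print("tip",atz("side",(386.2-.0,285.0),107).round(1),"ring",atz("side",(354+288/9-.5,253+415/9-.5),75).round(1))
im=np.load("top_f1.npz")['im'];x0,y0=395,195
a=cv2.resize(im[y0:y0+50,x0:x0+50],None,fx=12,fy=12,interpolation=cv2.INTER_CUBIC)
for z in (107,152,158,226):
    u=(proj("top",[516.9,-365.5,z])[0]-[x0,y0]+.5)*12;cv2.circle(a,tuple(int(v) for v in u),3,(0,255,0),-1);print(z,u)
cv2.imwrite("pics/f1t.png",a[...,::-1])
E
```

```text
[[299.0, 275.0], [323.0, 76.0], [326.0, 48.0]]
tip [ 512.8 -369.3  107. ] ring [ 516.8 -367.3   75. ]
107 [264.79109686 224.64383195]
152 [317.1043041  212.02821883]
158 [324.34122456 210.28299629]
226 [411.06222432 189.36975774]
```

View pics/f1t.png

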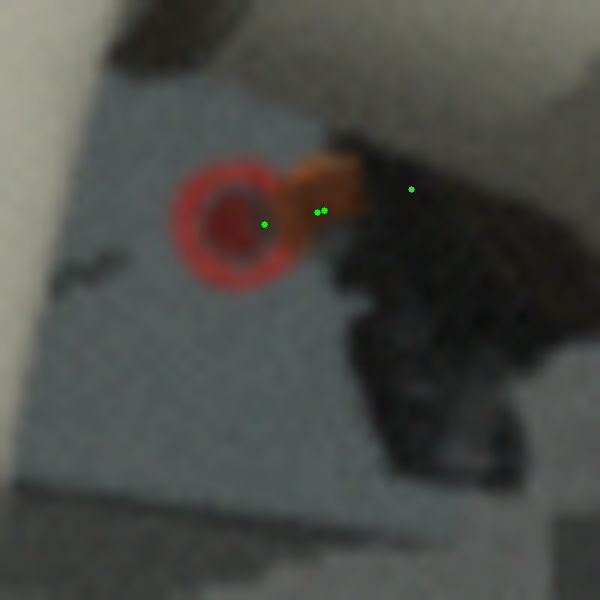

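play_rows(motion=[0,0,-0.1,-1.2,0,0,0,0,0,-0.1,-2.2,0,0,0,0,0,-0.1,-2.2,0,0,0,0,0,-0.1,-2.2,0,0,0])

```text
clock: 20.85
position: [517.1, -367.8, 137.1]
ee_rot: [-0.663, 0.749, 0.002, 0.0]
contact_force: [-0.4, 0.4, 0.3]
gripper_width: 17.0
```

```bash
cat > lz.py <<'E'
from h import *
import sys
t=sys.argv[1]
s=arm.read_state();print(s['clock'],s['position'].round(1),s['contact_force'].round(1),s['gripper_width'].round(1))
out=[]
for n,o in (("side",(362,262)),("top",(392,193))):
    im,d=arm.get_image(n);np.savez(f"{n}_{t}.npz",im=im,d=d)
    a=cv2.resize(im[o[1]:o[1]+50,o[0]:o[0]+44],None,fx=9,fy=9,interpolation=cv2.INTER_CUBIC);out.append(a)
cv2.imwrite(f"pics/{t}.png",np.hstack(out)[...,::-1])
E
python3 lz.py g1
```

```text
Traceback (most recent call last):
  File "lz.py", line 4, in <module>
    s=arm.read_state();print(s['clock'],s['position'].round(1),s['contact_force'].round(1),s['gripper_width'].round(1))
                                                                                           ^^^^^^^^^^^^^^^^^^^^^^^^
AttributeError: 'float' object has no attribute 'round'
```

```bash
sed -i "s/s\['gripper_width'\].round(1)/s['gripper_width']/" lz.py; python3 lz.py g1
```

```text
20.85 [ 517.1 -367.8  137.1] [-0.4  0.4  0.3] 16.985065842723227
```

View pics/g1.png

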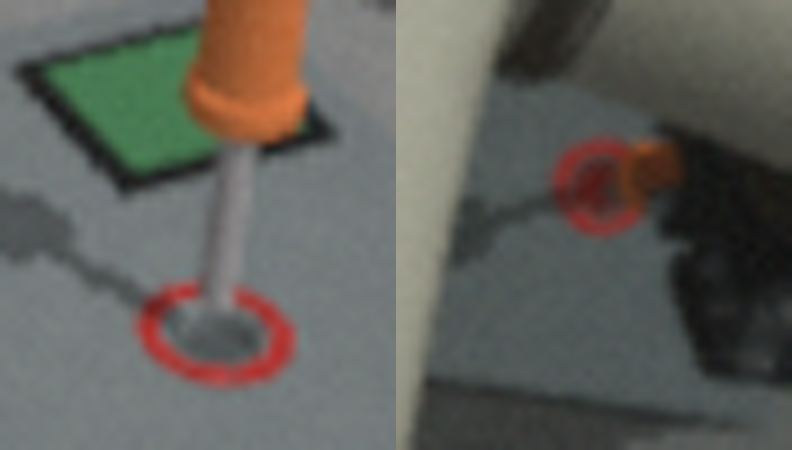

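```bash
python3 - <<'E'
from h import *
def cs(X): return ((proj("side",X)-[362,262]+.5)*9).round(0).tolist()
def ct(X): return ((proj("top",X)-[392,193]+.5)*9+[396,0]).round(0).tolist()
print("ring side",cs([517,-367.5,75]),cs([516.2,-367.4,75]),"top",ct([518.2,-367.2,75]))
for dz in (0,-3): 
    b=np.array([517.1,-367.8,84+dz]); print("tip side",cs(b),"collar side",cs(b+[0,0,45]),"tip top",ct(b),"collar top",ct([b+[0,0,45],b+[0,11,45],b+[-11,0,45],b+[11,0,45]]))
z=np.load("top_g1.npz");h=cv2.cvtColor(z['im'],cv2.COLOR_RGB2HSV);m=cv2.inRange(h,(5,120,50),(18,255,255));M=np.zeros_like(m);M[200:225,405:435]=m[200:225,405:435]
v,u=np.nonzero(M);print("orange top", ((u.min()-392)*9+396,(u.max()-391)*9+396),((v.min()-193)*9,(v.max()-192)*9))
E
```

```text
ring side [[218.0, 334.0]] [[214.0, 335.0]] top [[601.0, 189.0]]
tip side [[224.0, 298.0]] collar side [[247.0, 104.0]] tip top [[610.0, 191.0]] collar top [[648.0, 181.0], [611.0, 181.0], [648.0, 219.0], [648.0, 144.0]]
tip side [[222.0, 310.0]] collar side [[246.0, 117.0]] tip top [[608.0, 191.0]] collar top [[646.0, 182.0], [608.0, 181.0], [646.0, 219.0], [646.0, 145.0]]
orange top (np.int64(612), np.int64(684)) (np.int64(144), np.int64(216))
```

Collar matches the predicted position in both views. The tip needs about +1 mm in x. Going into the hole.

play_rows(motion=[0,0.1,0,-0.5,0,0,0,0,0.1,0,-1,0,0,0,0,0.1,0,-1.6,0,0,0,0,0.1,0,-2.2,0,0,0,0,0.1,0,-2.2,0,0,0])

```text
clock: 21.58
position: [517.6, -367.5, 114.3]
ee_rot: [-0.663, 0.749, 0.002, -0.0]
contact_force: [0.3, 0.5, -0.2]
gripper_width: 16.7
```

```bash
python3 lz.py g2
```

```text
21.575 [ 517.6 -367.5  114.3] [ 0.3  0.5 -0.2] 16.650412408008435
```

View pics/g2.png

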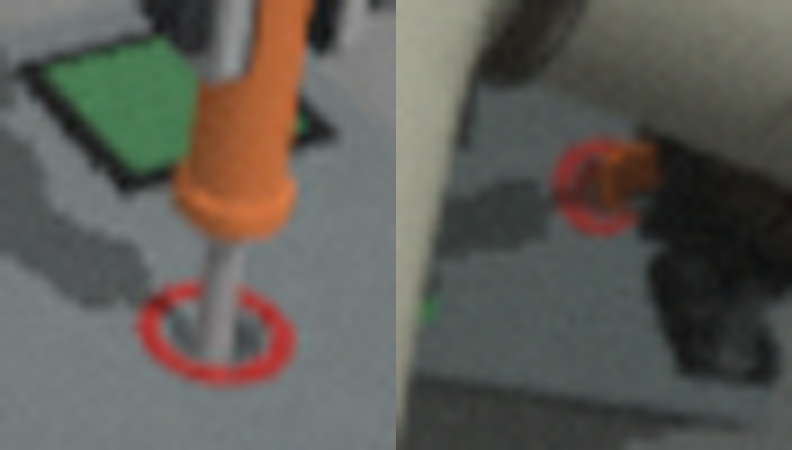

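The shaft is inside the ring, centred at about (217,345), with no contact force. Pressing in steps.

play_rows(motion=[0,0,0,-0.4,0,0,0,0,0,0,-0.8,0,0,0,0,0,0,-1,0,0,0,0,0,0,-1,0,0,0])

```text
clock: 22.18
position: [517.9, -367.7, 104.9]
ee_rot: [-0.663, 0.749, 0.002, 0.0]
contact_force: [-0.6, 0.2, -0.9]
gripper_width: 16.5
```

play_rows(motion=[0,0,0,-0.2,0,0,0,0,0,0,-0.3,0,0,0,0,0,0,-0.3,0,0,0])

```text
clock: 22.55
position: [518.3, -367.9, 102.7]
ee_rot: [-0.663, 0.749, 0.001, 0.0]
contact_force: [-0.8, 0.1, 2.9]
gripper_width: 16.2
```

play_rows(motion=[0,0,0,-0.2,0,0,0,0,0,0,-0.4,0,0,0,0,0,0,-0.4,0,0,0])

```text
clock: 22.92
position: [518.3, -368.0, 98.6]
ee_rot: [-0.663, 0.749, 0.001, 0.0]
contact_force: [-1.3, 0.3, 4.4]
gripper_width: 16.5
```

play_rows(motion=[0,0,0,-0.1,0,0,0,0,0,0,-0.2,0,0,0,0,0,0,-0.2,0,0,0])

```text
clock: 23.3
position: [518.4, -368.2, 97.8]
ee_rot: [-0.663, 0.749, 0.001, 0.0]
contact_force: [-1.3, 0.8, 8.4]
gripper_width: 16.7
```

play_rows(motion=[0,0,0,-0.1,0,0,0,0,0,0,-0.2,0,0,0,0,0,0,-0.2,0,0,0])

```text
clock: 23.68
position: [518.6, -368.5, 97.6]
ee_rot: [-0.663, 0.748, 0.0, -0.0]
contact_force: [-2.9, 2.0, 15.3]
gripper_width: 16.5
```

```bash
python3 lz.py g3; python3 - <<'E'
from h import *
grab("side","s9")
E
```

```text
23.675 [ 518.6 -368.5   97.6] [-2.9  2.  15.3] 16.502401154467133
```

View pics/g3.png

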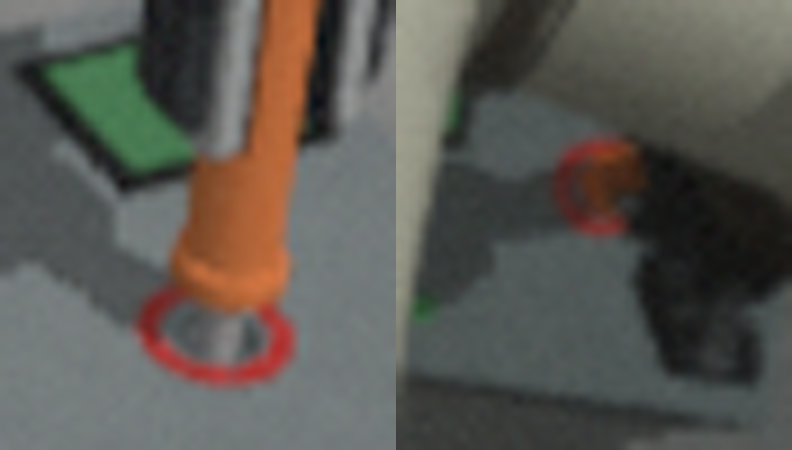

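View pics/s9.png

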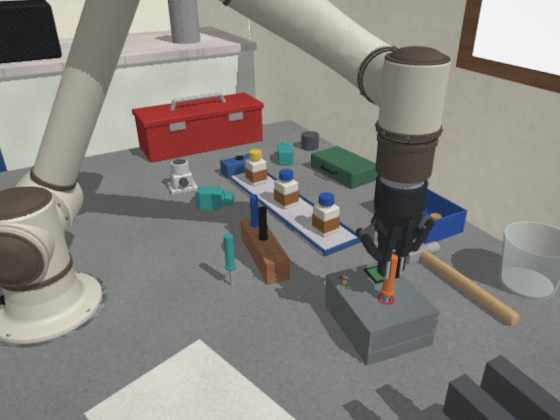

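Button is on its hard stop: about 6 mm travel since first contact, 15 N against a 6 N spring. All three bottles stand, and the other two tools are in the stand. Handing in.

```bash
python3 - <<'E'
from bench import arm
print(arm.job_done()); s=arm.read_state();print(s['clock'],s['contact_force'],s['position'],s['gripper_width'])
E
```

```text
the job is handed in; nothing more can be done
None
the job is handed in; nothing more can be done
```

The yellow-capped bottle is standing upright in its lane and released. The orange stylus is still gripped and holding the reset button down. I handed the job in at about 24 s of the 54 s; no verdict is reported.

**Last checks**
- **Bottle:** the last side picture shows it upright, in line with the two blue-capped bottles. After release its cap top read 104 mm, the same as theirs.
- **Button:** after first contact the tool went down about 6 mm, then stopped at 15 N. The spring needs only 6 N, so the button is on its hard stop.
- **Clearance:** the steel shaft is in the middle of the ring, with the collar and fingers clear of the cover.
- **Other items:** the blue and black punches are still in the stand. The turquoise look-alikes and the other things on the bench look untouched.

**What disagreed**
- **Fingertips:** the pictures put them about 27 mm behind the reported tool position, so I corrected for that in every grasp.
- **First turn of the bottle:** it ran the wrist to its joint range limits in mid-air. I backed out and set the bottle down with the tool coming from the far side.
- **Stylus:** it sits about 2° off vertical in the grip.
- **Collar height:** in the final picture it looked 2–3 mm lower than calculated, about the size of my measurement error.

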